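Rim check of cut-bottle tumblers on a tilting viewing tray

ROBOT

A 6-joint arm with a two-finger parallel gripper is mounted at the origin on the work surface. World frame = base frame: x ahead of the robot, y to its left, z up, the work surface at z = 0. Lengths are in mm, angles in rad, forces in N, time in s.
With the tool pointing down it reaches from about 350 to 875 mm from the base axis. Payload 4.2 kg.
Tool frame: the origin (TCP) lies at the very end of the fingers, on their centre line; the grasp point (between the pads) lies 19 mm behind it; z points along the fingers, y is the line along which they close (so a half turn about z gives the same grasp; the last joint's range is limited). The gripper opens to 87 mm and grips with 3 to 60 N. Pads are 19 mm wide; open, the fingers measure 117 mm over their backs; the gripper's body (75 mm by 190 mm) begins 51 mm behind the grasp point.
Start: joints at [1.53, 0.385, 0.008, 0, -1.194, -0.259], TCP at [184.548, 597.111, 222.55] pointing down, gripper open.
Joint ranges: [-3.14, 3.14], [-1.21, 2.06], [-1.07, 1.41], [-3.16, 2.05], [-2.99, -0.16], [-3.1, 3.1]. Speed limits (rad/s): [2.79, 2.79, 3.14, 3.14, 3.14, 3.14].

INTERFACE

Orientations are given as a unit quaternion [x, y, z, w].
In Python, from plant import status, optics, workorder gives the robot as it stands.
- The arm moves only by the tool move_arm, never from a script. Its argument "moves" is a list of rows, each an object with "dp": the shift along the tool's x, y, z as a fraction of full scale, a list of three; "delta_rot": the turn, a rotation vector about the tool's x, y, z as a fraction of full scale, a list of three. A call has exactly 10 rows; each row shifts and turns the commanded pose from where the row before left it, along the tool's axes as they then stand; what a row does not reach is not made up. Full scale, the value 1, is 25 mm for a shift and pi rad for a turn. A row lasts 1/8 s, in which the tool goes at most 62.5 mm and 10.7 degrees, less where a joint would pass 70% of its speed; a pose out of reach is approached as far as the arm can. A call with a number of a shift or a turn outside -1 to 1 is refused whole. A call with a gripper value outside its range is refused whole. "grip" is the opening, from 0 (shut) to 1 (fully open), set as the call begins (left out, the last holds). The fingers move at their own pace and stop on an object; "force" is the grip in N (left out, the last holds). Time passes only in rows, so rows that do not move let the fingers close, or fill a call up. It gives the time, the measured TCP pose, the force, the opening and the grip force at its end, in the units of the state.
- status.read_state(): the state, without advancing time (a new reading comes with each control period).
- optics.capture(name): name is "scene" or "top" or "wrist"; returns a dict with "color" (400x640x3 uint8, blue, green, red), "z_map" (400x640 float32, mm along the optical axis (not along the pixel's ray), 0 where there is no reading), "fx", "fy", "cx", "cy" (pixels), "cam_to_world" (4x4, takes a point from camera to world coordinates); the wrist camera has in their place "tool_from_camera" (4x4, takes a point from camera to tool coordinates, whose origin is the TCP and whose axes are the flange's). Camera axes: x right, y up, looking along -z (the intrinsics and any distortion apply to the point x, -y, -z); pixel columns grow to the right and rows downward; lengths in mm; the calibration is good to about 2 mm. The wrist camera is an equidistant fisheye: a pixel r from the principal point sees the ray r / f radians off the axis. A picture is of the moment at which its call begins: read the wrist's pose just before it.
- workorder.finish_job(): hands the job in; it is judged then, once.
Trained networks look in a picture, given as the dict that the camera call returned (one of the last four; its "shot" number tells which), for a name from the list of things; names that differ only in an ending like _2 or _b are one class to them, and where a whole thing is asked for, a point or a joint stands for the part that bears it (a point fixed in the world has none). Each returns a list of dicts, best first, with "score" (0 to 1); they miss things now and then, are a little off and sometimes report something else, mostly with a low value. They report only what shows in the picture. A call takes as long as a camera call. They do not tell look-alikes from the thing itself.
- optics.cut_out(picture, label): "pixels" (400x640 bool, what is visible of it) and "position" ([row, column] in pixels, amid what is visible of it).
- optics.pinpoint(picture, label): "position" ([row, column] in pixels: a listed point, or the origin of a listed thing).
The state is a dict: "t": time; "q": joint angles; "dq": joint speeds; "effort": joint torques, N m; "position": TCP position; "orientation": TCP orientation; "contact_force": force on the tool from outside, world axes, zero at the start; "moment": the same for the moment, N m; "finger_gap": opening from 0.0 (shut) to 1.0 (fully open); "gripper_force": force on a finger pad.
Only numpy, scipy, OpenCV 4.12 (cv2) and the standard library are available. Lean on these libraries where they do the work, as an engineer would, in place of code of your own. Each camera call takes 0.05 s, during which the arm holds its last target. There are 200 camera calls.

TASK

Two or three tumblers cut from square green bottles have fallen over on the cork mat. Stand them all upright in the level metal viewing tray and let go of them, then lift the tray by its front handle to 25 degrees, hold it there for at least three seconds with the tumblers standing in it, and lay it gently back fully level. Then move every tumbler into the wooden crate, standing upright; they are glass, so do not drop them, and leave the jar, the tape roll and the brush where they are.

Things in the scene. Friction and masses are not known exactly. Their poses are not given: they have to be found in the camera images.
- glass0: Square green glass tumbler, 60 x 60 x 95 mm tall, walls 4 mm, base 8 mm, open mouth, about 0.24 kg. Origin at its middle, 47.5 mm from base and mouth. x axis runs from base to mouth: level while it lies, straight up when it stands; y, z normal to its sides. Starts lying on the mat, mouth sideways (+y or -y of the mat) or up to 40 deg from that, away from the robot. May be absent.
- glass1: Square green glass tumbler, 60 x 60 x 95 mm tall, walls 4 mm, base 8 mm, open mouth, about 0.24 kg. Origin at its middle, 47.5 mm from base and mouth. x axis runs from base to mouth: level while it lies, straight up when it stands; y, z normal to its sides. Starts lying on the mat, mouth sideways (+y or -y of the mat) or up to 40 deg from that, away from the robot. May be absent.
- glass2: Square green glass tumbler, 60 x 60 x 95 mm tall, walls 4 mm, base 8 mm, open mouth, about 0.24 kg. Origin at its middle, 47.5 mm from base and mouth. x axis runs from base to mouth: level while it lies, straight up when it stands; y, z normal to its sides. Starts lying on the mat, mouth sideways (+y or -y of the mat) or up to 40 deg from that, away from the robot. May be absent.
- tray (a joint): Angle of the viewing tray in rad: 0 is level (resting on its stand, its lower stop), grows as the front (the handle side) is lifted; 25 degrees is 0.436; upper stop 1.0. The hinge is stiff: the tray stays at whatever angle it is left, about 10 to 16 N at the handle lift it loaded, a few N down lower it. It does not move when glasses are set in it.
- stand: Fixed grey stand that carries the tray. Origin on the table below the hinge line. Two upright cheek plates, 6 mm thick and 40 mm tall, stand beside the tray's short ends (y = +-181 mm, x from -90 to +10 mm), each with a black line at 25 degrees.
- tray_hinge (a point): Middle of the tray's hinge line, at the tray's far bottom edge, 15 mm above the table; y axis along the hinge line, x axis in the tray's floor plane pointing away from the handle, z normal to the floor (the frame tilts with the tray).
- tray_floor (a point): Centre of the tray's inner floor, 85 mm from the hinge towards the handle, 20 mm above the table when level; same axes as tray_hinge. The aluminium tray is 170 mm (x) by 340 mm (y) outside, 30 mm tall, walls and floor 5 mm, so three tumblers stand in a row along y.
- tray_handle (a point): Middle of the tray's handle, a round steel bar 12 mm thick and 130 mm long along y, carried 45 mm in front of the tray's front wall; 215 mm from the hinge line towards the robot and 22 mm above the tray's underside (37 mm above the table when level); same axes as tray_hinge.
- mat: Cork mat, fixed, 280 (x) x 290 (y) x 4 mm, on the table to one side of the tray; origin at the centre of its underside. May be left or right.
- crate: Shallow wooden crate, fixed, on the other side of the tray from the mat. Outside 300 (x) x 170 (y) x 40 mm, walls 8 mm. Origin at the centre of its underside.
- crate_in (a point): Centre of the crate's inner floor, 8 mm above the table. Inside 284 x 154 mm, walls 32 mm above the floor. x axis along its long side, roughly away from the robot, z up.
- jar: Bystander: closed jar with a black lid, 64 mm across, 60 mm tall, standing beyond the tray. Origin at the centre of its underside.
- tape: Bystander: roll of tape lying flat, 80 mm across, 30 mm high, left of the tray handle. Origin at the centre of its underside.
- brush: Bystander: small brush lying beyond the tray. Origin at the centre of its underside.
Not all that is in view belongs to the job. Leave any pink or purple look-alike of the glass0 alone. Leave any blue look-alike of the glass1 alone.

How it is judged (in metres and radians):
On the way, in this order (a step that is already met when the one before it is completed fails the run):
1. all tumblers stand upright in the level tray, let go (x of glass0 in the frame of tray_floor between -0.08 and 0.08 m and y of glass0 in the frame of tray_floor between -0.165 and 0.165 m and z of glass0 in the frame of tray_floor between 0.037 and 0.06 m and angle between the x axis of each of glass0, glass1, glass2 and the z axis of tray_floor, either way round below 0.15 rad and angle between each of glass0, glass1, glass2's own x axis and vertical below 0.8 rad and contact force between each of glass0, glass1, glass2 and the fingers below 0.1 N and linear speed of each of glass0, glass1, glass2 below 0.03 m/s and x of glass1 in the frame of tray_floor between -0.08 and 0.08 m and y of glass1 in the frame of tray_floor between -0.165 and 0.165 m and z of glass1 in the frame of tray_floor between 0.037 and 0.06 m and x of glass2 in the frame of tray_floor between -0.08 and 0.08 m and y of glass2 in the frame of tray_floor between -0.165 and 0.165 m and z of glass2 in the frame of tray_floor between 0.037 and 0.06 m and value of joint tray below 0.035 rad), for 0.3 s.
2. the tray is held at 25 degrees (21 to 29) for three seconds with all tumblers standing in it (x of glass0 in the frame of tray_floor between -0.08 and 0.08 m and y of glass0 in the frame of tray_floor between -0.165 and 0.165 m and z of glass0 in the frame of tray_floor between 0.037 and 0.06 m and angle between the x axis of each of glass0, glass1, glass2 and the z axis of tray_floor, either way round below 0.15 rad and angle between each of glass0, glass1, glass2's own x axis and vertical below 0.8 rad and x of glass1 in the frame of tray_floor between -0.08 and 0.08 m and y of glass1 in the frame of tray_floor between -0.165 and 0.165 m and z of glass1 in the frame of tray_floor between 0.037 and 0.06 m and x of glass2 in the frame of tray_floor between -0.08 and 0.08 m and y of glass2 in the frame of tray_floor between -0.165 and 0.165 m and z of glass2 in the frame of tray_floor between 0.037 and 0.06 m and value of joint tray between 0.366519 and 0.506145 rad), for 2.7 s.
3. the tray is back level with all tumblers standing in it (x of glass0 in the frame of tray_floor between -0.08 and 0.08 m and y of glass0 in the frame of tray_floor between -0.165 and 0.165 m and z of glass0 in the frame of tray_floor between 0.037 and 0.06 m and angle between the x axis of each of glass0, glass1, glass2 and the z axis of tray_floor, either way round below 0.15 rad and angle between each of glass0, glass1, glass2's own x axis and vertical below 0.8 rad and x of glass1 in the frame of tray_floor between -0.08 and 0.08 m and y of glass1 in the frame of tray_floor between -0.165 and 0.165 m and z of glass1 in the frame of tray_floor between 0.037 and 0.06 m and x of glass2 in the frame of tray_floor between -0.08 and 0.08 m and y of glass2 in the frame of tray_floor between -0.165 and 0.165 m and z of glass2 in the frame of tray_floor between 0.037 and 0.06 m and value of joint tray below 0.035 rad), for 0.3 s.
At the end, for the whole second after the job is handed in: Every tumbler present stands in the crate: its middle within the crate's inner walls, its base on the crate's floor (to about 10 mm), its axis within 8.6 degrees of upright, at rest; the tray is level (within 2 degrees) (x of glass0 in the frame of crate_in between -0.142 and 0.142 m and y of glass0 in the frame of crate_in between -0.077 and 0.077 m and z of glass0 in the frame of crate_in between 0.037 and 0.06 m and angle between each of glass0, glass1, glass2's own x axis and vertical below 0.15 rad and linear speed of each of glass0, glass1, glass2 below 0.03 m/s and x of glass1 in the frame of crate_in between -0.142 and 0.142 m and y of glass1 in the frame of crate_in between -0.077 and 0.077 m and z of glass1 in the frame of crate_in between 0.037 and 0.06 m and x of glass2 in the frame of crate_in between -0.142 and 0.142 m and y of glass2 in the frame of crate_in between -0.077 and 0.077 m and z of glass2 in the frame of crate_in between 0.037 and 0.06 m and value of joint tray below 0.035 rad); the robot touches nothing.
It fails at once if the jar is moved more than 30 mm (distance of jar from where it was at the start of the episode above 0.03 m).
It fails at once if the tape is moved more than 30 mm (distance of tape from where it was at the start of the episode above 0.03 m).
It fails at once if the brush is moved more than 30 mm (distance of brush from where it was at the start of the episode above 0.03 m).
It fails at once if the tray is slammed or jerked (faster than 2.5 rad/s) (velocity of joint tray below -2.5 rad/s or velocity of joint tray above 2.5 rad/s).
It fails at once if a tumbler is dropped or driven hard (over 120 N) into the tray or the crate (contact force between any of glass0, glass1, glass2 and stand above 120 N or contact force between any of glass0, glass1, glass2 and crate above 120 N).
Of glass0, glass1, glass2 only 2 to 3 are there at a start; the rules pass over those that are not, and their reading is None.
At some moment in a run one of glass0, glass1, glass2 may be knocked a few centimetres aside while the robot is not near it.
It also fails if it takes over 210 s, if anything falls off the work surface, if the arm or the gripper's body presses on something with over 40 N, if the wrist force passes 120 N, or if a joint passes its speed limit or range.

## Working session

There is one attempt and no reset: what is moved stays moved. The work goes in short steps, Python scripts to look and compute and a tool call to move; the robot and the scene stay as the last step left them, time stands still between calls to the robot, and variables do not carry over. Pictures are saved under pics/ and viewed, at most 14 in all, crops included, and the job is handed in when it is done.

Besides the shell and the picture viewer there is one more tool, called after "Request:" as name(argument=value, ...) on one line, values as JSON. move_arm: Moves the arm, as the interface text tells. Its arguments: {"type":"object","properties":{"moves":{"type":"array","items":{"type":"object","properties":{"dp":{"type":"array","items":{"type":"number","minimum":-1,"maximum":1}},"delta_rot":{"type":"array","items":{"type":"number","minimum":-1,"maximum":1}}}}},"grip":{"type":"number"},"force":{"type":"number"}},"required":["moves"]}

```bash
ls; mkdir -p pics; python3 - <<'E'
from plant import status, optics
import cv2,numpy as np
s=status.read_state(); print(s)
for n in ("scene","top"):
    p=optics.capture(n); cv2.imwrite(f"pics/{n}0.png",p["color"]); print(n,p["fx"],p["cx"],p["cy"],np.round(p["cam_to_world"],3).tolist(), p.keys())
E
```

```text
pics
{'t': 0.0, 'q': array([ 1.52962601e+00,  3.85522249e-01,  6.61361360e-03, -5.24033026e-04,
       -1.19398784e+00, -2.58606918e-01]), 'dq': array([-5.52007116e-05, -1.11553510e-03,  1.01192196e-03, -5.89448194e-04,
        8.51119878e-04,  1.08473240e-03]), 'effort': array([-1.68588176e-04, -3.90665495e+01,  1.87408161e+01,  4.21989307e+00,
        1.10015343e-02, -2.01017997e-04]), 'position': array([184.36012125, 596.55091734, 221.47181635]), 'orientation': array([ 9.88772703e-01, -1.49423492e-01, -1.28157974e-04,  1.07029624e-03]), 'contact_force': array([-0.64744911,  0.22482696, -0.29595407]), 'moment': array([0.00037354, 0.01825163, 0.01038488]), 'gripper_force': 0.0, 'finger_gap': 1.0000594768665656}
scene 476.4184841418646 320.05035803344765 199.65810561489423 [[0.404, -0.692, 0.597, 1599.7], [0.914, 0.319, -0.249, -346.98], [-0.018, 0.647, 0.762, 1458.52], [0.0, 0.0, 0.0, 1.0]] dict_keys(['color', 'z_map', 'fx', 'fy', 'cx', 'cy', 'cam_to_world', 'shot'])
top 368.418464056156 313.1366813021788 200.92772316703187 [[0.005, 0.992, -0.13, 349.562], [-1.0, 0.005, 0.001, 116.46], [0.002, 0.13, 0.992, 1356.877], [0.0, 0.0, 0.0, 1.0]] dict_keys(['color', 'z_map', 'fx', 'fy', 'cx', 'cy', 'cam_to_world', 'shot'])
```

View pics/top0.png

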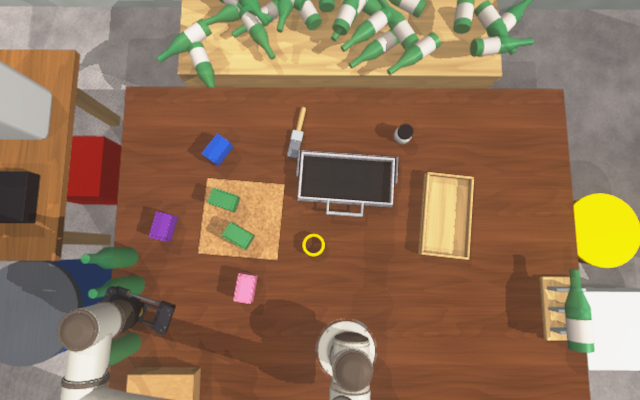

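View pics/scene0.png

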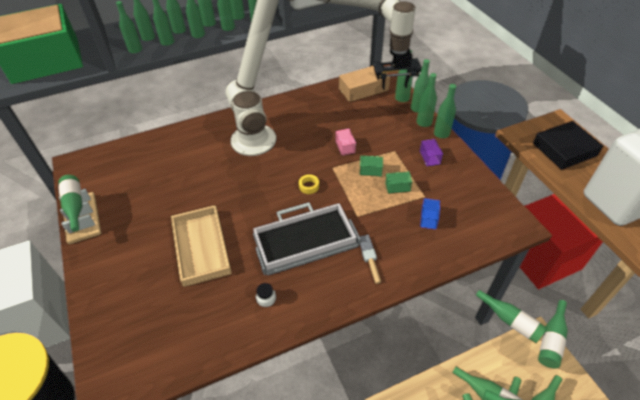

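The top view shows two green tumblers lying on the mat, at (223,200) and (237,236). Things that could be mistaken for them are blue (217,149), purple (163,226), pink (245,288), and the green bottles at about (105,260–290). I choose the two green ones on the mat and will check them in a crop.

```bash
cat > h.py <<'E'
import numpy as np, cv2
from plant import status, optics
from scipy.spatial.transform import Rotation as R
def pose():
    s=status.read_state(); T=np.eye(4); T[:3,:3]=R.from_quat(s["orientation"]).as_matrix(); T[:3,3]=s["position"]; return T
def shot(n):
    T=pose(); p=optics.capture(n)
    p["M"]=p["cam_to_world"] if n!="wrist" else T@p["tool_from_camera"]
    return p
def cloud(p,wrist=False):
    v,u=np.mgrid[0:400,0:640]; a=(u-p["cx"])/p["fx"]; b=(v-p["cy"])/p["fy"]; z=p["z_map"].astype(float)
    if wrist:
        r=np.hypot(a,b)+1e-9; k=np.tan(np.minimum(r,1.5))/r; a=a*k; b=b*k
    P=np.stack([a*z,-b*z,-z],-1)
    return P@p["M"][:3,:3].T+p["M"][:3,3]
def ray(p,rc,z):  # pixel -> world at height z (pinhole)
    d=p["M"][:3,:3]@np.array([(rc[1]-p["cx"])/p["fx"],-(rc[0]-p["cy"])/p["fy"],-1.]); o=p["M"][:3,3]
    return o+d*(z-o[2])/d[2]
def green(p):
    h=cv2.cvtColor(p["color"],cv2.COLOR_BGR2HSV); return (h[...,0]>40)&(h[...,0]<85)&(h[...,1]>90)&(p["z_map"]>0)
E
python3 - <<'E'
from h import *
pics={}
for n in ("top","scene"):
    p=shot(n); W=cloud(p); g=green(p)
    m=g&(W[...,2]>15)&(W[...,2]<80)&(W[...,0]>250)&(W[...,0]<700)&(W[...,1]>130)&(W[...,1]<520)
    k,l,st,c=cv2.connectedComponentsWithStats(m.astype(np.uint8))
    for i in range(1,k):
        if st[i,4]<60: continue
        q=W[l==i]; q=q[q[:,2]>np.percentile(q[:,2],60)-6] if n=="top" else q
        print(n,st[i],c[i].round(),"box",cv2.minAreaRect(q[:,:2].astype(np.float32)),"z",np.percentile(q[:,2],[5,50,95]).round(1))
    for lab,z in (("glass0",34),("tray_floor",20),("tray_handle",37),("tray_hinge",15),("crate_in",8),("crate",0),("tape",0),("jar",0),("brush",0),("mat",0),("stand",0)):
        print(n,lab,[(np.round(d["score"],2),np.round(d["position"]).tolist(),ray(p,d["position"],z).round(0)[:2].tolist()) for d in optics.pinpoint(p,lab)[:4]])
    pics[n]=p["color"]
a=cv2.resize(pics["top"][140:310,140:400],None,fx=3,fy=3,interpolation=cv2.INTER_CUBIC)
cv2.imwrite("pics/c_top.png",a)
a=cv2.resize(pics["scene"][120:240,320:450],None,fx=5,fy=5,interpolation=cv2.INTER_CUBIC)
cv2.imwrite("pics/c_scene.png",a)
E
```

```text
top [207 188  33  24 473] [223. 199.] box ((525.7540893554688, 438.55096435546875), (95.83958435058594, 56.357322692871094), 72.03523254394531) z [58.1 62.  66.2]
top [222 222  32  27 476] [238. 235.] box ((397.9523620605469, 381.72808837890625), (94.22286987304688, 58.08440017700195), 59.93296813964844) z [58.5 62.2 66.3]
top glass0 [(np.float64(0.86), [235.0, 238.0], [398.0, 384.0]), (np.float64(0.75), [201.0, 224.0], [520.0, 440.0]), (np.float64(0.69), [289.0, 247.0], [211.0, 345.0]), (np.float64(0.61), [151.0, 217.0], [707.0, 472.0])]
top tray_floor [(np.float64(0.95), [180.0, 345.0], [602.0, -3.0])]
top tray_handle [(np.float64(0.9), [212.0, 345.0], [481.0, 1.0]), (np.float64(0.4), [237.0, 239.0], [391.0, 379.0])]
top tray_hinge [(np.float64(0.86), [156.0, 347.0], [696.0, -10.0])]
top crate_in [(np.float64(0.69), [216.0, 448.0], [474.0, -380.0])]
top crate [(np.float64(0.93), [211.0, 443.0], [493.0, -367.0]), (np.float64(0.39), [223.0, 241.0], [444.0, 380.0])]
top tape []
top jar [(np.float64(0.71), [138.0, 401.0], [771.0, -218.0])]
top brush [(np.float64(0.79), [134.0, 298.0], 
[... 864 characters left out ...]
[(np.float64(0.6), [236.0, 301.0], [605.0, -12.0])]
scene tray_handle [(np.float64(0.61), [207.0, 294.0], [478.0, 10.0])]
scene tray_hinge [(np.float64(0.62), [259.0, 313.0], [714.0, -13.0])]
scene crate_in [(np.float64(0.61), [240.0, 202.0], [459.0, -354.0])]
scene crate [(np.float64(0.9), [246.0, 201.0], [480.0, -367.0])]
scene tape [(np.float64(0.69), [187.0, 306.0], [371.0, 106.0]), (np.float64(0.63), [180.0, 379.0], [460.0, 397.0])]
scene jar [(np.float64(0.86), [299.0, 268.0], [789.0, -211.0])]
scene brush [(np.float64(0.74), [260.0, 369.0], [794.0, 175.0]), (np.float64(0.31), [184.0, 309.0], [362.0, 122.0])]
scene mat [(np.float64(0.73), [183.0, 378.0], [473.0, 383.0])]
scene stand []
```

View pics/c_scene.png

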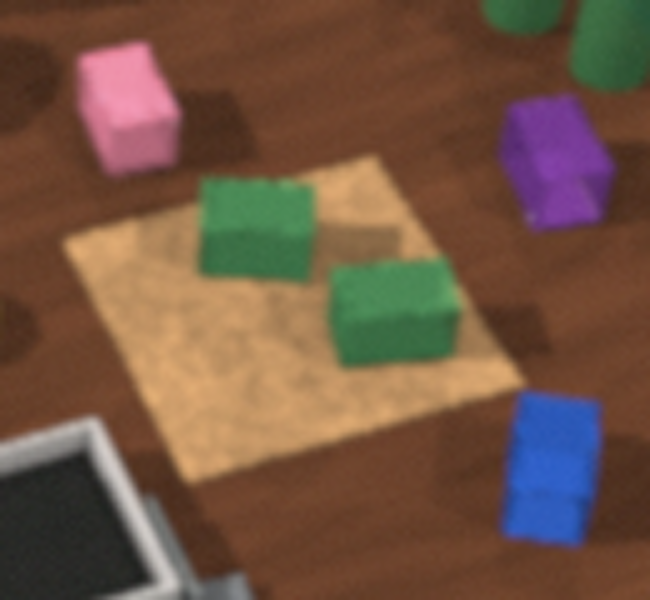

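View pics/c_top.png

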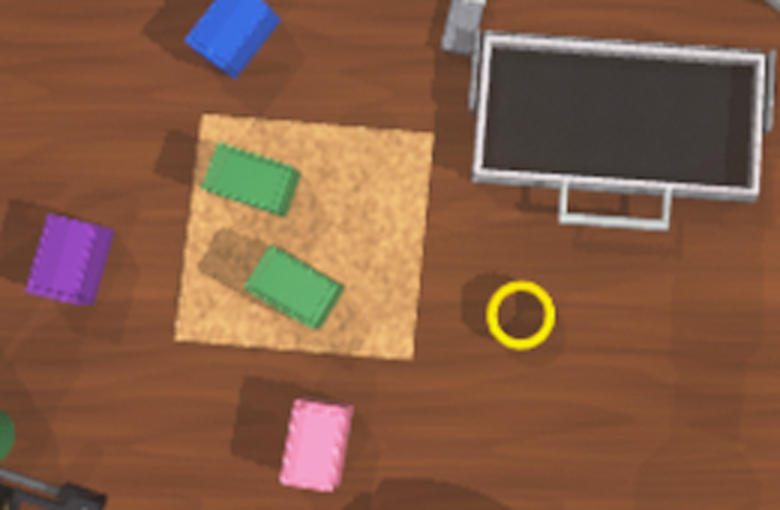

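The crops confirm two green tumblers on the mat. Their long axes run towards +y/+x, and the other coloured blocks lie off the mat. By the description (mouth turned away from the robot) the mouths should be at the +x+y ends; I'll check that with the wrist camera. First I need the tray and crate poses from the cloud.

```bash
python3 - <<'E'
from h import *
p=shot("top"); W=cloud(p)
def fit(x0,x1,y0,y1,z0,z1):
    m=(W[...,0]>x0)&(W[...,0]<x1)&(W[...,1]>y0)&(W[...,1]<y1)&(W[...,2]>z0)&(W[...,2]<z1)&(p["z_map"]>0)
    q=W[m]; return len(q),cv2.minAreaRect(q[:,:2].astype(np.float32)),np.percentile(q[:,2],[5,50,95]).round(1)
print("tray rim",fit(500,720,-178,178,38,55))
print("handle",fit(455,497,-80,90,25,60))
print("crate rim",fit(280,680,-480,-260,33,60))
q=W[(W[...,0]>455)&(W[...,0]<500)&(abs(W[...,1])<60)&(W[...,2]>28)&(W[...,2]<60)]
print(q.mean(0), np.polyfit(q[:,1],q[:,0],1))
# table plane check
t=W[300:340,200:230]; print("table z",np.median(t[...,2]), "mat",np.median(W[245:255,230:270,2]), "tray floor",np.median(W[175:190,320:370,2]),"crate floor",np.median(W[200:230,440:455,2]))
E
```

```text
tray rim (467, ((595.705078125, 1.7924041748046875), (355.6461486816406, 200.51329040527344), 85.48112487792969), array([38.9, 43.1, 48.1]))
handle (129, ((483.8215637207031, 0.38817596435546875), (130.35914611816406, 23.160734176635742), 88.84837341308594), array([35.5, 40.4, 45.9]))
crate rim (612, ((476.5362243652344, -369.14569091796875), (171.99459838867188, 300.22509765625), 83.9754867553711), array([34.3, 38.5, 43.1]))
[478.96946475  -2.8118283   40.57668836] [3.91431963e-02 4.79079529e+02]
table z -1.5947102877795487 mat 2.432941071640812 tray floor 19.603564124871923 crate floor 7.468288135742455
```

Request:
move_arm(moves=[{"dp":[0,0,0],"delta_rot":[0,0,0.05]},{"dp":[0,0,0],"delta_rot":[0,0,0.05]},{"dp":[0,0,0],"delta_rot":[0,0,0.05]},{"dp":[0,0,0],"delta_rot":[0,0,0.05]},{"dp":[0,0,0],"delta_rot":[0,0,0.05]},{"dp":[0,0,0],"delta_rot":[0,0,0.05]},{"dp":[0,0,0],"delta_rot":[0,0,0.05]},{"dp":[0,0,0],"delta_rot":[0,0,0.05]},{"dp":[0,0,0],"delta_rot":[0,0,0.05]},{"dp":[0,0,0],"delta_rot":[0,0,0.05]}])

```text
t: 2.6
position: [184.5, 597.1, 222.6]
orientation: [-0.591, 0.806, 0.0, 0.0]
contact_force: [-0.3, -0.7, 0.6]
finger_gap: 0.998
gripper_force: 0.0
```

Request:
move_arm(moves=[{"dp":[0.1,-0.75,0],"delta_rot":[0,0,0]},{"dp":[0.1,-0.75,0],"delta_rot":[0,0,0]},{"dp":[0.1,-0.75,0],"delta_rot":[0,0,0]},{"dp":[0.1,-0.75,0],"delta_rot":[0,0,0]},{"dp":[0.1,-0.75,0],"delta_rot":[0,0,0]},{"dp":[0.1,-0.75,0],"delta_rot":[0,0,0]},{"dp":[0.1,-0.75,0],"delta_rot":[0,0,0]},{"dp":[0.1,-0.75,0],"delta_rot":[0,0,0]},{"dp":[0.1,-0.75,0],"delta_rot":[0,0,0]},{"dp":[0.1,-0.75,0],"delta_rot":[0,0,0]}])

```text
t: 3.85
position: [357.4, 517.3, 222.6]
orientation: [-0.594, 0.805, 0.0, 0.0]
contact_force: [-0.2, -0.6, 0.9]
finger_gap: 1.004
gripper_force: 0.0
```

Request:
move_arm(moves=[{"dp":[0.1,-0.75,0],"delta_rot":[0,0,0]},{"dp":[0.1,-0.75,0],"delta_rot":[0,0,0]},{"dp":[0.1,-0.75,0],"delta_rot":[0,0,0]},{"dp":[0.1,-0.75,0],"delta_rot":[0,0,0]},{"dp":[0.1,-0.75,0],"delta_rot":[0,0,0]},{"dp":[0.1,-0.75,0],"delta_rot":[0,0,0]},{"dp":[0.1,-0.75,0],"delta_rot":[0,0,0]},{"dp":[0.1,-0.75,0],"delta_rot":[0,0,0]},{"dp":[0.1,-0.75,0],"delta_rot":[0,0,0]},{"dp":[0.1,-0.75,0],"delta_rot":[0,0,0]}])

```text
t: 5.1
position: [529.2, 438.0, 222.5]
orientation: [-0.594, 0.805, -0.0, -0.0]
contact_force: [0.6, 0.3, 0.7]
finger_gap: 0.995
gripper_force: 0.0
```

Request:
move_arm(moves=[{"dp":[0,0,0],"delta_rot":[0,0.05,0]},{"dp":[0,0,0],"delta_rot":[0,0.05,0]},{"dp":[0,0,0],"delta_rot":[0,0.05,0]},{"dp":[0,0,0],"delta_rot":[0,0.05,0]},{"dp":[0,0,0],"delta_rot":[0,0.05,0]},{"dp":[0,0,0],"delta_rot":[0,0,0]},{"dp":[0,0,0],"delta_rot":[0,0,0]},{"dp":[0,0,0],"delta_rot":[0,0,0]},{"dp":[0,0,0],"delta_rot":[0,0,0]},{"dp":[0,0,0],"delta_rot":[0,0,0]}])

```text
t: 6.35
position: [528.0, 438.3, 224.1]
orientation: [-0.549, 0.744, -0.227, -0.307]
contact_force: [-0.6, -0.8, 0.4]
finger_gap: 1.002
gripper_force: 0.0
```

```bash
python3 - <<'E'
from h import *
s=status.read_state(); T=pose(); print(s["t"],s["q"].round(3),s["position"].round(1)); print(T[:3,:3].round(3))
p=shot("wrist"); W=cloud(p,True); g=green(p)
print(p["fx"],p["cx"],p["cy"])
m=g&(W[...,2]>15)&(W[...,2]<80)&(W[...,1]<560)
k,l,st,c=cv2.connectedComponentsWithStats(m.astype(np.uint8))
for i in range(1,k):
    if st[i,4]<60: continue
    q=W[l==i]; print(st[i],c[i].round()); q=q[q[:,2]>55]; print("box",cv2.minAreaRect(q[:,:2].astype(np.float32)),"z",np.percentile(q[:,2],[5,50,95]).round(1))
cv2.imwrite("pics/w1.png",p["color"])
E
```

```text
6.35 [ 1.008  0.903  0.66   0.212 -2.083 -1.277] [528.  438.3 224.1]
[[-0.21  -0.955 -0.208]
 [-0.677  0.296 -0.674]
 [ 0.705 -0.    -0.709]]
309.70691628693146 313.88190103777055 195.64539323670652
[ 370  183   58   79 2650] [400. 216.]
box ((401.2130126953125, 386.6994323730469), (91.99327087402344, 58.47811508178711), 60.24031448364258) z [62.8 64.4 65.6]
[292 257  50  16 775] [316. 265.]
box ((516.502197265625, 407.8757019042969), (18.18891716003418, 54.61450958251953), 72.33003234863281) z [62.9 64.3 65.5]
[ 290  300   52   25 1242] [316. 312.]
box ((533.3009643554688, 458.1639709472656), (26.569595336914062, 54.566429138183594), 72.65690612792969) z [62.9 64.3 65.6]
```

View pics/w1.png

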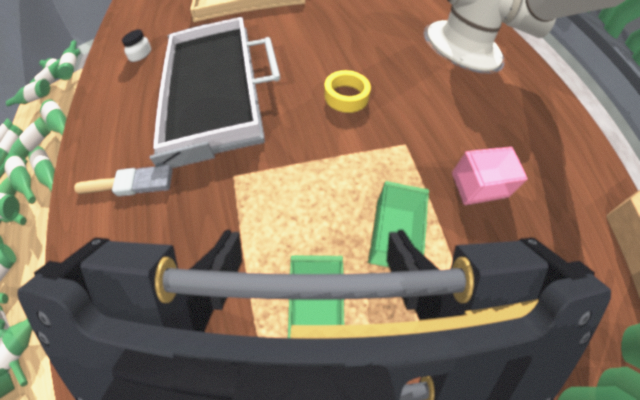

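```bash
python3 - <<'E'
import cv2
a=cv2.imread("pics/w1.png")[175:275,350:530]; cv2.imwrite("pics/w1c.png",cv2.resize(a,None,fx=4,fy=4,interpolation=cv2.INTER_CUBIC))
E
```

```text
(no output)
```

View pics/w1c.png

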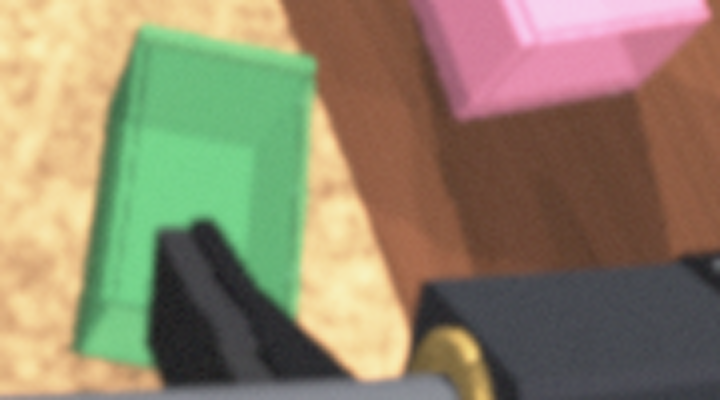

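```bash
python3 - <<'E'
from h import *
p=shot("wrist"); W=cloud(p,True); g=green(p)
print("cam",p["M"][:3,3].round(0), "look",(-p["M"][:3,2]).round(2))
for c,f in (((527,440),72.4),((400,384.5),60.2)):
    f=np.radians(f); m=np.array([np.cos(f),np.sin(f)]); n=np.array([-m[1],m[0]])
    d=W[...,:2]-c; a=d@m; b=d@n; ok=g&(abs(a)<65)&(abs(b)<45)&(W[...,2]>-40)&(W[...,2]<90)
    for lo in range(-60,65,5):
        k=ok&(a>=lo)&(a<lo+5)&(abs(b)<22)
        if k.sum()>3: print(lo,k.sum(),np.percentile(W[k][:,2],[0,10,50,90,100]).round(0))
    print()
E
```

```text
cam [545. 492. 397.] look [-0.14 -0.44 -0.89]
-45 88 [62. 63. 64. 65. 66.]
-40 175 [61. 63. 64. 65. 66.]
-35 166 [62. 63. 65. 65. 67.]
-30 173 [62. 64. 65. 65. 67.]
-25 25 [64. 65. 65. 66. 66.]
5 164 [63. 63. 64. 65. 66.]
10 189 [63. 64. 65. 65. 67.]
15 178 [63. 63. 64. 65. 66.]
20 207 [62. 63. 64. 65. 66.]
25 167 [62. 63. 64. 65. 66.]
30 90 [63. 63. 64. 66. 67.]

-45 70 [62. 63. 64. 65. 67.]
-40 107 [62. 63. 64. 65. 66.]
-35 120 [63. 64. 65. 65. 66.]
-30 116 [63. 63. 64. 65. 66.]
-25 118 [62. 64. 65. 65. 66.]
-20 121 [63. 63. 64. 66. 67.]
-15 130 [63. 64. 65. 65. 66.]
-10 125 [62. 63. 64. 65. 67.]
-5 131 [63. 63. 64. 65. 66.]
0 128 [63. 64. 65. 65. 66.]
5 137 [63. 63. 64. 65. 66.]
10 139 [62. 64. 64. 65. 66.]
15 118 [63. 63. 64. 65. 66.]
20 76 [62. 64. 64. 65. 66.]
25 59 [ 6. 63. 64. 65. 66.]
30 77 [ 6.  8. 64. 65. 66.]
35 72 [ 7.  8.  9. 65. 66.]
40 76 [ 7.  8.  9. 65. 66.]
45 30 [ 8.  9. 63. 65. 66.]
```

The depth readings reach inside glass B at its +x+y end (z about 8 mm), so the mouths face away from the robot as described. Now I grasp A.

Request:
move_arm(moves=[{"dp":[-0.54,0,0.61],"delta_rot":[0,0,0]},{"dp":[-0.54,0,0.61],"delta_rot":[0,0,0]},{"dp":[-0.54,0,0.61],"delta_rot":[0,0,0]},{"dp":[-0.54,0,0.61],"delta_rot":[0,0,0]},{"dp":[-0.54,0,0.61],"delta_rot":[0,0,0]},{"dp":[-0.54,0,0.61],"delta_rot":[0,0,0]},{"dp":[-0.54,0,0.61],"delta_rot":[0,0,0]},{"dp":[-0.54,0.06,0.61],"delta_rot":[0,0,0]},{"dp":[-0.54,0,0.61],"delta_rot":[0,0,0]},{"dp":[-0.54,0,0.61],"delta_rot":[0,0,0]}])

```text
t: 7.7
position: [522.9, 427.2, 17.9]
orientation: [-0.548, 0.743, -0.227, -0.308]
contact_force: [-0.1, -0.9, 0.0]
finger_gap: 1.0
gripper_force: 0.0
```

Request:
move_arm(moves=[{},{},{},{},{},{},{},{},{},{}], grip=0.5, force=25)

```text
invalid input at $.moves[0]: expected keys dp, delta_rot
```

Request:
move_arm(moves=[{"dp":[0,0,0],"delta_rot":[0,0,0]},{"dp":[0,0,0],"delta_rot":[0,0,0]},{"dp":[0,0,0],"delta_rot":[0,0,0]},{"dp":[0,0,0],"delta_rot":[0,0,0]},{"dp":[0,0,0],"delta_rot":[0,0,0]},{"dp":[0,0,0],"delta_rot":[0,0,0]},{"dp":[0,0,0],"delta_rot":[0,0,0]},{"dp":[0,0,0],"delta_rot":[0,0,0]},{"dp":[0,0,0],"delta_rot":[0,0,0]},{"dp":[0,0,0],"delta_rot":[0,0,0]}], grip=0.5, force=25)

```text
t: 8.95
position: [523.2, 427.6, 20.3]
orientation: [-0.549, 0.744, -0.227, -0.307]
contact_force: [0.1, 1.9, 5.7]
finger_gap: 0.692
gripper_force: 25.0
```

Request:
move_arm(moves=[{"dp":[0.28,0,-0.28],"delta_rot":[0,0,0]},{"dp":[0.56,0,-0.56],"delta_rot":[0,0,0]},{"dp":[0.56,0,-0.56],"delta_rot":[0,0,0]},{"dp":[0.56,0,-0.56],"delta_rot":[0,0,0]},{"dp":[0.56,0,-0.56],"delta_rot":[0,0,0]},{"dp":[0.56,0,-0.56],"delta_rot":[0,0,0]},{"dp":[0.56,0,-0.56],"delta_rot":[0,0,0]},{"dp":[0.56,0,-0.56],"delta_rot":[0,0,0]},{"dp":[0.56,0,-0.56],"delta_rot":[0,0,0]},{"dp":[0.28,0,-0.28],"delta_rot":[0,0,0]}])

```text
t: 10.2
position: [523.2, 427.4, 199.2]
orientation: [-0.549, 0.744, -0.227, -0.307]
contact_force: [0.3, 0.4, -2.1]
finger_gap: 0.685
gripper_force: 24.9
```

Request:
move_arm(moves=[{"dp":[0,0,0],"delta_rot":[0,-0.05,0]},{"dp":[0,0,0],"delta_rot":[0,-0.05,0]},{"dp":[0,0,0],"delta_rot":[0,-0.05,0]},{"dp":[0,0,0],"delta_rot":[0,-0.05,0]},{"dp":[0,0,0],"delta_rot":[0,-0.05,0]},{"dp":[0,0,0],"delta_rot":[0,-0.05,0]},{"dp":[0,0,0],"delta_rot":[0,-0.05,0]},{"dp":[0,0,0],"delta_rot":[0,-0.05,0]},{"dp":[0,0,0],"delta_rot":[0,-0.05,0]},{"dp":[0,0,0],"delta_rot":[0,-0.05,0]}])

```text
t: 11.45
position: [520.2, 426.3, 196.3]
orientation: [-0.552, 0.745, 0.225, 0.3]
contact_force: [-0.0, -2.0, -4.0]
finger_gap: 0.688
gripper_force: 25.0
```

```bash
python3 - <<'E'
from h import *
s=status.read_state(); T=pose(); print(s["t"],s["q"].round(3),s["position"].round(1)); print(T[:3,:3].round(3))
p=shot("top"); W=cloud(p); W[...,2]+=1.6; z=W[...,2]; v=p["z_map"]>0
# tray floor dark region, and rim / crate rim
gray=p["color"].max(-1)
dk=((gray<75)&(abs(z-20)<8)&(W[...,0]>480)&(W[...,0]<720)&(abs(W[...,1])<185)).astype(np.uint8)
k,l,st,c=cv2.connectedComponentsWithStats(dk); i=1+np.argmax(st[1:,4])
print("floor",st[i],cv2.minAreaRect(W[l==i][:,:2].astype(np.float32)))
q=W[v&(z>36)&(z<52)&(W[...,0]>500)&(W[...,0]<720)&(abs(W[...,1])<172)]
fr=q[q[:,0]<560]; ba=q[q[:,0]>640]
for n,e in (("front",fr[(abs(fr[:,1])<150)]),("back",ba[abs(ba[:,1])<150])): print(n,len(e),np.polyfit(e[:,1],e[:,0],1))
for n in ("crate",):
    q=W[v&(z>35)&(z<50)&(W[...,1]<-270)&(W[...,1]>-470)&(W[...,0]>300)&(W[...,0]<660)]
    a=q[(q[:,1]>-330)&(abs(q[:,0]-476)<120)]; b=q[(q[:,1]<-410)&(abs(q[:,0]-476)<120)]
    print("crate",np.polyfit(a[:,0]-476,a[:,1],1),np.polyfit(b[:,0]-476,b[:,1],1))
print(green(p).sum())
E
```

```text
11.45 [ 0.675  0.298 -0.15  -0.779 -0.597 -0.43 ] [520.2 426.3 196.3]
[[-0.211 -0.957  0.199]
 [-0.687  0.29   0.666]
 [-0.695  0.004 -0.719]]
floor [ 301  156   90   46 3446] ((608.6995849609375, -5.858978271484375), (323.6859436035156, 151.0594482421875), 85.81431579589844)
front 175 [6.06936434e-02 5.23332297e+02]
back 166 [6.68469405e-02 6.91168507e+02]
crate [-1.09069198e-01 -2.87239378e+02] [-1.08711969e-01 -4.49898687e+02]
9632
```

Request:
move_arm(moves=[{"dp":[0,0,0],"delta_rot":[0.03,0,0.0305]},{"dp":[0,0,0],"delta_rot":[0.03,0,0.0305]},{"dp":[0,0,0],"delta_rot":[0.03,0,0.0305]},{"dp":[0,0,0],"delta_rot":[0.03,0,0.0305]},{"dp":[0,0,0],"delta_rot":[0.03,0,0.0305]},{"dp":[0,0,0],"delta_rot":[0.03,0,0.0305]},{"dp":[0,0,0],"delta_rot":[0.03,0,0.0305]},{"dp":[0,0,0],"delta_rot":[0.03,0,0.0305]},{"dp":[0,0,0],"delta_rot":[0.03,0,0.0305]},{"dp":[0,0,0],"delta_rot":[0.03,0,0.0305]}])

```text
t: 12.75
position: [570.6, 391.4, 238.7]
orientation: [-0.172, 0.933, 0.053, 0.31]
contact_force: [-2.4, 1.0, -1.6]
finger_gap: 0.69
gripper_force: 24.7
```

```bash
cat >> h.py <<'E'
def st():
    s=status.read_state(); T=pose(); z=T[:3,2]; y=T[:3,1]
    print("t",s["t"],"q",s["q"].round(2),"TCP",s["position"].round(1),"grasp",(s["position"]-19*z).round(1),"F",s["contact_force"].round(1))
    print("z",z.round(3),"y",y.round(3),"head",np.degrees(np.arctan2(z[1],z[0])).round(1),"yaz",np.degrees(np.arctan2(y[1],y[0])).round(1))
    return T
def dp(T,d): print("dp total",(T[:3,:3].T@np.array(d,float)/25).round(3))
def dr(T,Rt): print("rot total",(R.from_matrix(T[:3,:3].T@Rt).as_rotvec()/np.pi).round(4))
E
python3 - <<'E'
from h import *
T=st()
print(T[:3,:3].round(3))
g=T[:3,3]-19*T[:3,2]
dp(T,np.array([638,78,g[2]])-g); dp(T,[0,0,-1])
E
```

```text
t 12.75 q [ 0.81  0.23 -0.64  1.18 -0.29 -3.1 ] TCP [570.6 391.4 238.7] grasp [559.9 387.5 253.9] F [-2.4  1.  -1.6]
z [ 0.561  0.206 -0.802] y [-0.354  0.935 -0.007] head 20.2 yaz 110.7
[[-0.748 -0.354  0.561]
 [-0.288  0.935  0.206]
 [-0.598 -0.007 -0.802]]
dp total [  1.226 -12.684  -0.798]
dp total [0.024 0.    0.032]
```

```bash
cat >> h.py <<'E'
def target(head,pitch):  # z dips pitch deg below horizontal at heading; y az=head+90
    h,a=np.radians(head),np.radians(pitch); z=np.array([np.cos(a)*np.cos(h),np.cos(a)*np.sin(h),-np.sin(a)]); y=np.array([-np.sin(h),np.cos(h),0]); return np.stack([np.cross(y,z),y,z],1)
E
python3 - <<'E'
from h import *
T=st(); dr(T,target(73.4,46)); dr(T,target(86,45)); dp(T,[-50,35,-20])
E
```

```text
t 12.75 q [ 0.81  0.23 -0.64  1.18 -0.29 -3.1 ] TCP [570.6 391.4 238.7] grasp [559.9 387.5 253.9] F [-2.4  1.  -1.6]
z [ 0.561  0.206 -0.802] y [-0.354  0.935 -0.007] head 20.2 yaz 110.7
rot total [-0.1912 -0.0387 -0.2218]
rot total [-0.2389 -0.0423 -0.2732]
dp total [ 1.572  2.023 -0.192]
```

Request:
move_arm(moves=[{"dp":[0.15,0.2,0],"delta_rot":[-0.024,-0.004,-0.027]},{"dp":[0.15,0.2,0],"delta_rot":[-0.024,-0.004,-0.027]},{"dp":[0.15,0.2,0],"delta_rot":[-0.024,-0.004,-0.027]},{"dp":[0.15,0.2,0],"delta_rot":[-0.024,-0.004,-0.027]},{"dp":[0.15,0.2,0],"delta_rot":[-0.024,-0.004,-0.027]},{"dp":[0.15,0.2,0],"delta_rot":[-0.024,-0.004,-0.027]},{"dp":[0.15,0.2,0],"delta_rot":[-0.024,-0.004,-0.027]},{"dp":[0.15,0.2,0],"delta_rot":[-0.024,-0.004,-0.027]},{"dp":[0.15,0.2,0],"delta_rot":[-0.024,-0.004,-0.027]},{"dp":[0.15,0.2,0],"delta_rot":[-0.024,-0.004,-0.027]}])

```text
t: 14.0
position: [548.3, 387.3, 233.0]
orientation: [-0.523, 0.778, 0.203, 0.283]
contact_force: [-0.4, -0.6, -2.7]
finger_gap: 0.689
gripper_force: 25.0
```

```bash
python3 - <<'E'
from h import *
T=st(); dr(T,target(86,45)); g=T[:3,3]-19*T[:3,2]
dp(T,np.array([630,79,150])-g); print(T[:3,:3].round(2))
E
```

```text
t 14.0 q [ 0.65  0.26 -0.12 -0.61 -0.65 -0.65] TCP [548.3 387.3 233. ] grasp [544.  375.6 247.4] F [-0.4 -0.6 -2.7]
z [ 0.228  0.613 -0.757] y [-0.928  0.371  0.02 ] head 69.6 yaz 158.2
rot total [-0.0626 -0.0221 -0.0767]
dp total [ 9.82  -7.673 -3.535]
[[-0.29 -0.93  0.23]
 [-0.7   0.37  0.61]
 [-0.65  0.02 -0.76]]
```

Request:
move_arm(moves=[{"dp":[0.5,-0.4,-0.15],"delta_rot":[-0.0125,-0.0044,-0.0153]},{"dp":[0.5,-0.4,-0.15],"delta_rot":[-0.0125,-0.0044,-0.0153]},{"dp":[0.5,-0.4,-0.15],"delta_rot":[-0.0125,-0.0044,-0.0153]},{"dp":[0.5,-0.4,-0.15],"delta_rot":[-0.0125,-0.0044,-0.0153]},{"dp":[0.5,-0.4,-0.15],"delta_rot":[-0.0125,-0.0044,-0.0153]},{"dp":[0.5,-0.4,-0.15],"delta_rot":[0,0,0]},{"dp":[0.5,-0.4,-0.15],"delta_rot":[0,0,0]},{"dp":[0.5,-0.4,-0.15],"delta_rot":[0,0,0]},{"dp":[0,0,0],"delta_rot":[0,0,0]},{"dp":[0,0,0],"delta_rot":[0,0,0]}])

```text
t: 15.25
position: [609.2, 281.7, 185.8]
orientation: [-0.628, 0.677, 0.26, 0.282]
contact_force: [0.3, -0.7, -3.2]
finger_gap: 0.687
gripper_force: 25.0
```

```bash
python3 - <<'E'
from h import *
T=st(); dr(T,target(86,45)); g=T[:3,3]-19*T[:3,2]
dp(T,np.array([630,79,150])-g); print(T[:3,:3].round(2))
E
```

```text
t 15.25 q [ 0.28  0.44  0.06 -0.87 -1.05  0.04] TCP [609.2 281.7 185.8] grasp [608.1 268.3 199.2] F [ 0.3 -0.7 -3.2]
z [ 0.055  0.706 -0.706] y [-0.997  0.076 -0.002] head 85.5 yaz 175.6
rot total [-0.0018  0.0006 -0.0011]
dp total [ 6.677 -1.448 -3.912]
[[-0.05 -1.    0.06]
 [-0.7   0.08  0.71]
 [-0.71 -0.   -0.71]]
```

Request:
move_arm(moves=[{"dp":[0.668,-0.145,-0.391],"delta_rot":[0,0,0]},{"dp":[0.668,-0.145,-0.391],"delta_rot":[0,0,0]},{"dp":[0.668,-0.145,-0.391],"delta_rot":[0,0,0]},{"dp":[0.668,-0.145,-0.391],"delta_rot":[0,0,0]},{"dp":[0.668,-0.145,-0.391],"delta_rot":[0,0,0]},{"dp":[0.668,-0.145,-0.391],"delta_rot":[0,0,0]},{"dp":[0.668,-0.145,-0.391],"delta_rot":[0,0,0]},{"dp":[0.668,-0.145,-0.391],"delta_rot":[0,0,0]},{"dp":[0.668,-0.145,-0.391],"delta_rot":[0,0,0]},{"dp":[0.668,-0.145,-0.391],"delta_rot":[0,0,0]}])

```text
t: 16.5
position: [631.5, 90.8, 136.0]
orientation: [-0.628, 0.677, 0.26, 0.282]
contact_force: [0.6, 0.1, -3.3]
finger_gap: 0.692
gripper_force: 25.0
```

```bash
python3 - <<'E'
from h import *
T=st(); g=T[:3,3]-19*T[:3,2]
dp(T,np.array([630,79,74])-g)
p=shot("scene"); W=cloud(p); m=green(p)&(abs(W[...,0]-g[0])<70)&(abs(W[...,1]-g[1])<70)&(abs(W[...,2]-g[2])<80)
q=W[m]; print(len(q),q.min(0).round(),q.max(0).round(),np.percentile(q,[3,97],axis=0).round())
cv2.imwrite("pics/s2.png",cv2.resize(p["color"][100:300,220:460],None,fx=3,fy=3))
E
```

```text
t 16.5 q [-0.03  0.54  0.09 -0.85 -1.23  0.3 ] TCP [631.5  90.8 136. ] grasp [630.4  77.4 149.4] F [ 0.6  0.1 -3.3]
z [ 0.055  0.706 -0.706] y [-0.997  0.077 -0.002] head 85.5 yaz 175.6
dp total [2.092 0.028 2.172]
300 [598.  35. 102.] [692. 107. 229.] [[604.  46. 109.]
 [673. 106. 218.]]
```

View pics/s2.png

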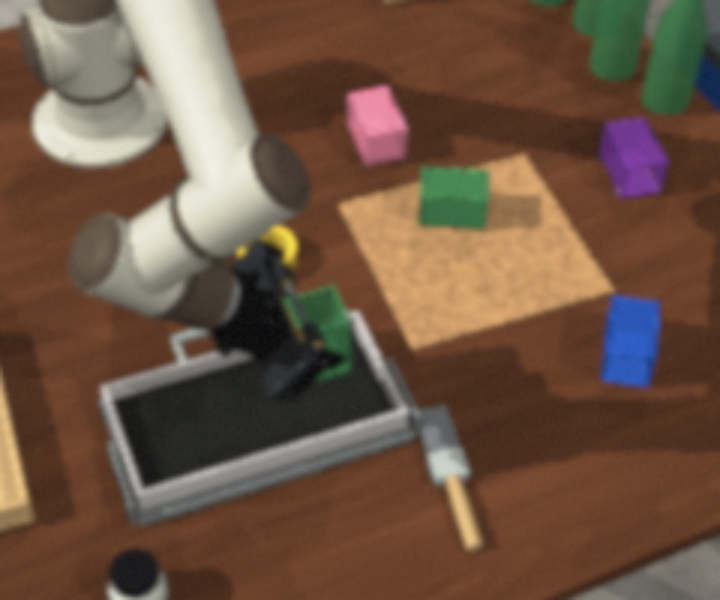

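The scene picture shows glass A upright at (330,335), mouth up over the tray, and B still on the mat at (455,197). Next I lower it.

Request:
move_arm(moves=[{"dp":[0.21,0,0.217],"delta_rot":[0,0,0]},{"dp":[0.21,0,0.217],"delta_rot":[0,0,0]},{"dp":[0.21,0,0.217],"delta_rot":[0,0,0]},{"dp":[0.21,0,0.217],"delta_rot":[0,0,0]},{"dp":[0.21,0,0.217],"delta_rot":[0,0,0]},{"dp":[0.21,0,0.217],"delta_rot":[0,0,0]},{"dp":[0.21,0,0.217],"delta_rot":[0,0,0]},{"dp":[0.21,0,0.217],"delta_rot":[0,0,0]},{"dp":[0.21,0,0.217],"delta_rot":[0,0,0]},{"dp":[0.21,0,0.217],"delta_rot":[0,0,0]}])

```text
t: 17.8
position: [631.6, 93.4, 60.3]
orientation: [-0.628, 0.677, 0.26, 0.282]
contact_force: [-0.8, 0.1, -2.5]
finger_gap: 0.687
gripper_force: 25.0
```

Request:
move_arm(moves=[{"dp":[0.028,0,0.028],"delta_rot":[0,0,0]},{"dp":[0.028,0,0.028],"delta_rot":[0,0,0]},{"dp":[0.028,0,0.028],"delta_rot":[0,0,0]},{"dp":[0.028,0,0.028],"delta_rot":[0,0,0]},{"dp":[0,0,0],"delta_rot":[0,0,0]},{"dp":[0,0,0],"delta_rot":[0,0,0]},{"dp":[0,0,0],"delta_rot":[0,0,0]},{"dp":[0,0,0],"delta_rot":[0,0,0]},{"dp":[0,0,0],"delta_rot":[0,0,0]},{"dp":[0,0,0],"delta_rot":[0,0,0]}])

```text
t: 19.05
position: [631.5, 93.4, 56.9]
orientation: [-0.628, 0.677, 0.26, 0.282]
contact_force: [-0.1, 0.2, -3.1]
finger_gap: 0.69
gripper_force: 25.0
```

Request:
move_arm(moves=[{"dp":[0.014,0,0.014],"delta_rot":[0,0,0]},{"dp":[0.014,0,0.014],"delta_rot":[0,0,0]},{"dp":[0.014,0,0.014],"delta_rot":[0,0,0]},{"dp":[0.014,0,0.014],"delta_rot":[0,0,0]},{"dp":[0.014,0,0.014],"delta_rot":[0,0,0]},{"dp":[0,0,0],"delta_rot":[0,0,0]},{"dp":[0,0,0],"delta_rot":[0,0,0]},{"dp":[0,0,0],"delta_rot":[0,0,0]},{"dp":[0,0,0],"delta_rot":[0,0,0]},{"dp":[0,0,0],"delta_rot":[0,0,0]}])

```text
t: 20.3
position: [631.5, 93.5, 54.4]
orientation: [-0.628, 0.677, 0.26, 0.282]
contact_force: [0.1, -0.3, -1.8]
finger_gap: 0.687
gripper_force: 25.0
```

Request:
move_arm(moves=[{"dp":[0.014,0,0.014],"delta_rot":[0,0,0]},{"dp":[0.014,0,0.014],"delta_rot":[0,0,0]},{"dp":[0,0,0],"delta_rot":[0,0,0]},{"dp":[0,0,0],"delta_rot":[0,0,0]},{"dp":[0,0,0],"delta_rot":[0,0,0]},{"dp":[0,0,0],"delta_rot":[0,0,0]},{"dp":[0,0,0],"delta_rot":[0,0,0]},{"dp":[0,0,0],"delta_rot":[0,0,0]},{"dp":[0,0,0],"delta_rot":[0,0,0]},{"dp":[0,0,0],"delta_rot":[0,0,0]}])

```text
t: 21.55
position: [631.5, 93.4, 53.4]
orientation: [-0.628, 0.677, 0.26, 0.282]
contact_force: [-0.0, 0.1, -2.4]
finger_gap: 0.689
gripper_force: 25.0
```

Request:
move_arm(moves=[{"dp":[0.014,0,0.014],"delta_rot":[0,0,0]},{"dp":[0.014,0,0.014],"delta_rot":[0,0,0]},{"dp":[0.014,0,0.014],"delta_rot":[0,0,0]},{"dp":[0.014,0,0.014],"delta_rot":[0,0,0]},{"dp":[0,0,0],"delta_rot":[0,0,0]},{"dp":[0,0,0],"delta_rot":[0,0,0]},{"dp":[0,0,0],"delta_rot":[0,0,0]},{"dp":[0,0,0],"delta_rot":[0,0,0]},{"dp":[0,0,0],"delta_rot":[0,0,0]},{"dp":[0,0,0],"delta_rot":[0,0,0]}])

```text
t: 22.8
position: [631.5, 93.5, 52.4]
orientation: [-0.628, 0.677, 0.26, 0.282]
contact_force: [-3.2, -1.7, 5.8]
finger_gap: 0.687
gripper_force: 25.0
```

```bash
python3 - <<'E'
from h import *
T=st()
for i in range(4): print(status.read_state()["contact_force"].round(2))
p=shot("top"); W=cloud(p); g=T[:3,3]-19*T[:3,2]
m=green(p)&(abs(W[...,0]-g[0])<70)&(abs(W[...,1]-g[1])<70); z=W[m][:,2]+1.6
print(np.percentile(z,[50,80,90,95,99]).round(1))
E
```

```text
t 22.8 q [-0.04  0.65  0.05 -0.9  -1.13  0.43] TCP [631.5  93.5  52.4] grasp [630.4  80.   65.8] F [-3.2 -1.7  5.8]
z [ 0.055  0.707 -0.705] y [-0.997  0.076 -0.002] head 85.5 yaz 175.7
[-3.23 -1.68  5.8 ]
[-3.23 -1.68  5.8 ]
[-3.23 -1.68  5.8 ]
[-3.23 -1.68  5.8 ]
[ 30.8 112.5 115.5 117.4 119.4]
```

Request:
move_arm(moves=[{"dp":[0,0,0],"delta_rot":[0,0,0]},{"dp":[0,0,0],"delta_rot":[0,0,0]},{"dp":[0,0,0],"delta_rot":[0,0,0]},{"dp":[0,0,0],"delta_rot":[0,0,0]},{"dp":[0,0,0],"delta_rot":[0,0,0]},{"dp":[0,0,-0.2],"delta_rot":[0,0,0]},{"dp":[0,0,-0.4],"delta_rot":[0,0,0]},{"dp":[0,0,-0.6],"delta_rot":[0,0,0]},{"dp":[0,0,-0.8],"delta_rot":[0,0,0]},{"dp":[0,0,-0.8],"delta_rot":[0,0,0]}], grip=0.9)

```text
t: 24.1
position: [627.8, 42.6, 102.3]
orientation: [-0.628, 0.677, 0.26, 0.282]
contact_force: [0.1, 0.1, -0.3]
finger_gap: 0.902
gripper_force: 0.0
```

Request:
move_arm(moves=[{"dp":[0,0,-1],"delta_rot":[0,0,0]},{"dp":[0,0,-1],"delta_rot":[0,0,0]},{"dp":[-0.7,0,-0.7],"delta_rot":[0,0,0]},{"dp":[-0.7,0,-0.7],"delta_rot":[0,0,0]},{"dp":[0,0,0],"delta_rot":[0,0,0]},{"dp":[0,0,0],"delta_rot":[0,0,0]},{"dp":[0,0,0],"delta_rot":[0,0,0]},{"dp":[0,0,0],"delta_rot":[0,0,0]},{"dp":[0,0,0],"delta_rot":[0,0,0]},{"dp":[0,0,0],"delta_rot":[0,0,0]}], grip=1)

```text
t: 25.35
position: [624.8, 8.6, 185.3]
orientation: [-0.628, 0.677, 0.26, 0.282]
contact_force: [0.6, -0.0, -0.4]
finger_gap: 1.002
gripper_force: 0.0
```

```bash
cat >> h.py <<'E'
def glasses():
    for n in ("top","scene"):
        p=shot(n); W=cloud(p); g=green(p)&(W[...,2]>-2)&(W[...,2]<160)&(W[...,0]>250)&(W[...,0]<760)&(W[...,1]>-480)&(W[...,1]<560)
        k,l,s,c=cv2.connectedComponentsWithStats(g.astype(np.uint8))
        for i in range(1,k):
            if s[i,4]<60: continue
            q=W[l==i]; zt=np.percentile(q[:,2],97); u=q[q[:,2]>zt-(12 if zt>75 else 9)]; r=cv2.minAreaRect(u[:,:2].astype(np.float32))
            print(n,c[i].round(),"px",s[i,4],"top z",zt.round(1),"ctr",np.round(r[0],1),np.round(r[1],1),"ang",round(r[2],1))
E
python3 - <<'E'
from h import *
T=st(); glasses()
E
```

```text
t 25.35 q [-0.16  0.51  0.16 -0.8  -1.38  0.31] TCP [624.8   8.6 185.3] grasp [623.7  -4.8 198.7] F [ 0.6 -0.  -0.4]
z [ 0.055  0.706 -0.706] y [-0.997  0.077 -0.001] head 85.5 yaz 175.6
top [324. 171.] px 308 top z 115.3 ctr [628.6  76.1] [59.3 58.6] ang 86.5
top [237. 235.] px 482 top z 67.0 ctr [397.9 382.2] [95.6 58.3] ang 60.0
scene [371. 165.] px 420 top z 68.9 ctr [404.1 383.1] [90.  67.2] ang 60.9
scene [327. 226.] px 547 top z 115.1 ctr [635.6  79.9] [60.2 65.4] ang 85.0
```

```bash
python3 - <<'E'
from h import *
T=pose(); dp(T,np.array([440,340,240])-T[:3,3])
E
```

```text
dp total [-10.482   8.383   7.413]
```

Request:
move_arm(moves=[{"dp":[-0.75,0.6,0.53],"delta_rot":[0,0,0]},{"dp":[-0.75,0.6,0.53],"delta_rot":[0,0,0]},{"dp":[-0.75,0.6,0.53],"delta_rot":[0,0,0]},{"dp":[-0.75,0.6,0.53],"delta_rot":[0,0,0]},{"dp":[-0.75,0.6,0.53],"delta_rot":[0,0,0]},{"dp":[-0.75,0.6,0.53],"delta_rot":[0,0,0]},{"dp":[-0.75,0.6,0.53],"delta_rot":[0,0,0]},{"dp":[-0.75,0.6,0.53],"delta_rot":[0,0,0]},{"dp":[-0.75,0.6,0.53],"delta_rot":[0,0,0]},{"dp":[-0.75,0.6,0.53],"delta_rot":[0,0,0]}])

```text
t: 26.7
position: [492.1, 246.4, 225.0]
orientation: [-0.628, 0.677, 0.26, 0.282]
contact_force: [-0.1, -0.1, 1.3]
finger_gap: 1.004
gripper_force: 0.0
```

Request:
move_arm(moves=[{"dp":[-0.75,0.6,0.53],"delta_rot":[0,0,0]},{"dp":[-0.75,0.6,0.53],"delta_rot":[0,0,0]},{"dp":[-0.75,0.6,0.53],"delta_rot":[0,0,0]},{"dp":[-0.75,0.6,0.53],"delta_rot":[0,0,0]},{"dp":[0,0,0],"delta_rot":[0,0.05,0]},{"dp":[0,0,0],"delta_rot":[0,0.05,0]},{"dp":[0,0,0],"delta_rot":[0,0.05,0]},{"dp":[0,0,0],"delta_rot":[0,0.05,0]},{"dp":[0,0,0],"delta_rot":[0,0.05,0]},{"dp":[0,0,0],"delta_rot":[0,0,0]}])

```text
t: 27.95
position: [439.1, 342.3, 239.2]
orientation: [-0.681, 0.733, -0.0, 0.0]
contact_force: [0.3, -0.4, -0.5]
finger_gap: 1.0
gripper_force: 0.0
```

```bash
python3 - <<'E'
from h import *
T=st(); Rt=target(60.2,135); dr(T,Rt); Tt=np.array([400,384.5,34])+19*Rt[:,2]; print(Tt); dp(T,Tt+[0,0,120]-T[:3,3])
E
```

```text
t 27.95 q [ 0.95  0.26 -0.14  0.   -1.18 -1.03] TCP [439.1 342.3 239.2] grasp [439.1 342.3 258.2] F [ 0.3 -0.4 -0.5]
z [ 0.001  0.    -1.   ] y [-0.997  0.074 -0.001] head 23.8 yaz 175.8
rot total [-0.056   0.2459  0.1346]
[393.3231405  372.84154611  20.56497116]
dp total [-1.081  1.92   3.946]
```

Request:
move_arm(moves=[{"dp":[0,0,0],"delta_rot":[-0.0093,0.041,0.0224]},{"dp":[0,0,0],"delta_rot":[-0.0093,0.041,0.0224]},{"dp":[0,0,0],"delta_rot":[-0.0093,0.041,0.0224]},{"dp":[0,0,0],"delta_rot":[-0.0093,0.041,0.0224]},{"dp":[0,0,0],"delta_rot":[-0.0093,0.041,0.0224]},{"dp":[0,0,0],"delta_rot":[-0.0093,0.041,0.0224]},{"dp":[0,0,0],"delta_rot":[0,0,0]},{"dp":[0,0,0],"delta_rot":[0,0,0]},{"dp":[0,0,0],"delta_rot":[0,0,0]},{"dp":[0,0,0],"delta_rot":[0,0,0]}])

```text
t: 29.2
position: [439.4, 340.2, 241.6]
orientation: [-0.463, 0.8, -0.191, -0.329]
contact_force: [-0.4, 0.2, 0.3]
finger_gap: 1.001
gripper_force: 0.0
```

```bash
python3 - <<'E'
from h import *
T=st(); Rt=target(60.2,135); dr(T,Rt); Tt=np.array([400,384.5,34])+19*T[:3,2]; print(Tt); dp(T,Tt+[0,0,75]-T[:3,3]); dp(T,[0,0,-75])
E
```

```text
t 29.2 q [ 0.98  0.66  0.29  0.05 -1.97 -1.5 ] TCP [439.4 340.2 241.6] grasp [446.  351.8 255.1] F [-0.4  0.2  0.3]
z [-0.351 -0.61  -0.71 ] y [-0.867  0.499 -0.   ] head -119.9 yaz 150.1
rot total [ 0.0003  0.0014 -0.0005]
[393.33642907 372.90321054  20.50513813]
dp total [-4.266  2.25   4.   ]
dp total [-2.112e+00  1.000e-03  2.131e+00]
```

Request:
move_arm(moves=[{"dp":[-0.427,0.225,0.4],"delta_rot":[0,0,0]},{"dp":[-0.427,0.225,0.4],"delta_rot":[0,0,0]},{"dp":[-0.427,0.225,0.4],"delta_rot":[0,0,0]},{"dp":[-0.427,0.225,0.4],"delta_rot":[0,0,0]},{"dp":[-0.427,0.225,0.4],"delta_rot":[0,0,0]},{"dp":[-0.427,0.225,0.4],"delta_rot":[0,0,0]},{"dp":[-0.427,0.225,0.4],"delta_rot":[0,0,0]},{"dp":[-0.427,0.225,0.4],"delta_rot":[0,0,0]},{"dp":[-0.427,0.225,0.4],"delta_rot":[0,0,0]},{"dp":[-0.427,0.225,0.4],"delta_rot":[0,0,0]}])

```text
t: 30.45
position: [393.1, 373.0, 93.1]
orientation: [-0.463, 0.8, -0.191, -0.331]
contact_force: [0.3, -0.0, -0.8]
finger_gap: 1.002
gripper_force: 0.0
```

```bash
python3 - <<'E'
from h import *
T=st(); glasses()
E
```

```text
t 30.45 q [ 1.06  0.78  0.14 -0.   -1.71 -1.58] TCP [393.1 373.   93.1] grasp [399.8 384.7 106.5] F [ 0.3 -0.  -0.8]
z [-0.352 -0.612 -0.708] y [-0.867  0.499 -0.   ] head -119.9 yaz 150.1
top [324. 171.] px 312 top z 115.6 ctr [628.9  75.8] [59.6 59.3] ang 85.0
top [238. 236.] px 468 top z 67.8 ctr [397.3 380.9] [92.  58.3] ang 60.0
scene [370. 166.] px 362 top z 115.0 ctr [466.1 372.1] [63.6 22.3] ang 19.1
scene [327. 226.] px 550 top z 115.2 ctr [637.6  80.6] [63.4 63.3] ang 0.2
```

Request:
move_arm(moves=[{"dp":[-0.205,0,0.207],"delta_rot":[0,0,0]},{"dp":[-0.205,0,0.207],"delta_rot":[0,0,0]},{"dp":[-0.205,0,0.207],"delta_rot":[0,0,0]},{"dp":[-0.205,0,0.207],"delta_rot":[0,0,0]},{"dp":[-0.205,0,0.207],"delta_rot":[0,0,0]},{"dp":[-0.205,0,0.207],"delta_rot":[0,0,0]},{"dp":[-0.205,0,0.207],"delta_rot":[0,0,0]},{"dp":[-0.205,0,0.207],"delta_rot":[0,0,0]},{"dp":[-0.205,0,0.207],"delta_rot":[0,0,0]},{"dp":[-0.205,0,0.207],"delta_rot":[0,0,0]}])

```text
t: 31.8
position: [393.3, 372.6, 20.7]
orientation: [-0.463, 0.8, -0.191, -0.331]
contact_force: [0.2, -1.0, 0.1]
finger_gap: 0.997
gripper_force: 0.0
```

Request:
move_arm(moves=[{"dp":[0,0,0],"delta_rot":[0,0,0]},{"dp":[0,0,0],"delta_rot":[0,0,0]},{"dp":[0,0,0],"delta_rot":[0,0,0]},{"dp":[0,0,0],"delta_rot":[0,0,0]},{"dp":[0,0,0],"delta_rot":[0,0,0]},{"dp":[0,0,0],"delta_rot":[0,0,0]},{"dp":[0,0,0],"delta_rot":[0,0,0]},{"dp":[0,0,0],"delta_rot":[0,0,0]},{"dp":[0,0,0],"delta_rot":[0,0,0]},{"dp":[0,0,0],"delta_rot":[0,0,0]}], grip=0.5, force=25)

```text
t: 33.05
position: [393.2, 372.8, 21.5]
orientation: [-0.463, 0.8, -0.191, -0.33]
contact_force: [-1.2, 2.3, 4.5]
finger_gap: 0.69
gripper_force: 25.0
```

Request:
move_arm(moves=[{"dp":[0.28,0,-0.28],"delta_rot":[0,0,0]},{"dp":[0.56,0,-0.56],"delta_rot":[0,0,0]},{"dp":[0.56,0,-0.56],"delta_rot":[0,0,0]},{"dp":[0.56,0,-0.56],"delta_rot":[0,0,0]},{"dp":[0.56,0,-0.56],"delta_rot":[0,0,0]},{"dp":[0.56,0,-0.56],"delta_rot":[0,0,0]},{"dp":[0.56,0,-0.56],"delta_rot":[0,0,0]},{"dp":[0.56,0,-0.56],"delta_rot":[0,0,0]},{"dp":[0.56,0,-0.56],"delta_rot":[0,0,0]},{"dp":[0.56,0,-0.56],"delta_rot":[0,0,0]}])

```text
t: 34.3
position: [393.0, 372.3, 210.6]
orientation: [-0.463, 0.8, -0.191, -0.331]
contact_force: [0.8, -0.5, -2.6]
finger_gap: 0.687
gripper_force: 25.0
```

```bash
python3 - <<'E'
from h import *
T=st(); dr(T,target(86,90)); Rt=target(86,90); dr(T,Rt)
E
```

```text
t 34.3 q [ 1.06  0.67  0.24 -0.   -1.93 -1.58] TCP [393.  372.3 210.6] grasp [399.7 384.  224. ] F [ 0.8 -0.5 -2.6]
z [-0.352 -0.612 -0.708] y [-0.867  0.499 -0.   ] head -119.9 yaz 150.1
rot total [ 0.0563 -0.2452 -0.1366]
rot total [ 0.0563 -0.2452 -0.1366]
```

Request:
move_arm(moves=[{"dp":[0,0,0],"delta_rot":[0.0094,-0.0409,-0.0228]},{"dp":[0,0,0],"delta_rot":[0.0094,-0.0409,-0.0228]},{"dp":[0,0,0],"delta_rot":[0.0094,-0.0409,-0.0228]},{"dp":[0,0,0],"delta_rot":[0.0094,-0.0409,-0.0228]},{"dp":[0,0,0],"delta_rot":[0.0094,-0.0409,-0.0228]},{"dp":[0,0,0],"delta_rot":[0.0094,-0.0409,-0.0228]},{"dp":[0,0,0],"delta_rot":[0,-0.05,0]},{"dp":[0,0,0],"delta_rot":[0,-0.05,0]},{"dp":[0,0,0],"delta_rot":[0,-0.05,0]},{"dp":[0,0,0],"delta_rot":[0,-0.05,0]}])

```text
t: 35.55
position: [391.2, 371.8, 209.9]
orientation: [-0.65, 0.694, 0.213, 0.227]
contact_force: [0.6, -0.8, -4.2]
finger_gap: 0.693
gripper_force: 25.0
```

```bash
python3 - <<'E'
from h import *
T=st(); Rt=target(86,45); dr(T,Rt); g=np.array([618,-88,160]); Tt=g+19*Rt[:,2]; dp(T,Tt-T[:3,3]); print((Rt.T@(Tt-T[:3,3])/25).round(3))
E
```

```text
t 35.55 q [ 0.78  0.11 -0.33 -0.63 -0.73 -0.45] TCP [391.2 371.8 209.9] grasp [390.5 360.6 225.2] F [ 0.6 -0.8 -4.2]
z [ 0.038  0.59  -0.807] y [-0.998  0.065  0.   ] head 86.3 yaz 176.2
rot total [ 0.001  -0.0488  0.0009]
dp total [ 15.386 -10.26   -8.137]
[ 13.937 -10.333 -10.355]
```

Request:
move_arm(moves=[{"dp":[0,0,0],"delta_rot":[0.001,-0.0488,0.001]},{"dp":[0.774,-0.574,-0.575],"delta_rot":[0,0,0]},{"dp":[0.774,-0.574,-0.575],"delta_rot":[0,0,0]},{"dp":[0.774,-0.574,-0.575],"delta_rot":[0,0,0]},{"dp":[0.774,-0.574,-0.575],"delta_rot":[0,0,0]},{"dp":[0.774,-0.574,-0.575],"delta_rot":[0,0,0]},{"dp":[0.774,-0.574,-0.575],"delta_rot":[0,0,0]},{"dp":[0.774,-0.574,-0.575],"delta_rot":[0,0,0]},{"dp":[0.774,-0.574,-0.575],"delta_rot":[0,0,0]},{"dp":[0.774,-0.574,-0.575],"delta_rot":[0,0,0]}])

```text
t: 36.8
position: [505.5, 147.2, 180.2]
orientation: [-0.632, 0.678, 0.257, 0.275]
contact_force: [1.4, 0.2, -2.7]
finger_gap: 0.689
gripper_force: 25.0
```

Request:
move_arm(moves=[{"dp":[0.774,-0.574,-0.575],"delta_rot":[0,0,0]},{"dp":[0.774,-0.574,-0.575],"delta_rot":[0,0,0]},{"dp":[0.774,-0.574,-0.575],"delta_rot":[0,0,0]},{"dp":[0.774,-0.574,-0.575],"delta_rot":[0,0,0]},{"dp":[0.774,-0.574,-0.575],"delta_rot":[0,0,0]},{"dp":[0.774,-0.574,-0.575],"delta_rot":[0,0,0]},{"dp":[0.774,-0.574,-0.575],"delta_rot":[0,0,0]},{"dp":[0.774,-0.574,-0.575],"delta_rot":[0,0,0]},{"dp":[0.774,-0.574,-0.575],"delta_rot":[0,0,0]},{"dp":[0,0,0],"delta_rot":[0,0,0]}])

```text
t: 38.05
position: [619.1, -77.4, 150.1]
orientation: [-0.631, 0.679, 0.257, 0.275]
contact_force: [0.5, 0.1, -3.0]
finger_gap: 0.685
gripper_force: 25.0
```

```bash
python3 - <<'E'
from h import *
T=st(); dr(T,target(86,45)); g=T[:3,3]-19*T[:3,2]; dp(T,np.array([620,-88,73])-g); glasses()
E
```

```text
t 38.05 q [-0.27  0.58  0.2  -0.76 -1.43  0.41] TCP [619.1 -77.4 150.1] grasp [618.1 -90.7 163.8] F [ 0.5  0.1 -3. ]
z [ 0.049  0.696 -0.717] y [-0.997  0.073  0.003] head 86.0 yaz 175.8
rot total [ 0.     -0.0044 -0.0013]
dp total [ 2.452 -0.077  2.68 ]
top [324. 171.] px 315 top z 116.0 ctr [629.1  76.5] [58.8 60.6] ang 89.0
top [377. 167.] px 134 top z 137.6 ctr [ 627.5 -100.6] [41.4 34.6] ang 85.2
scene [327. 226.] px 547 top z 115.2 ctr [635.2  79.4] [61.2 65.2] ang 85.2
scene [286. 233.] px 74 top z 158.8 ctr [656.1 -77.6] [10.3 32.2] ang 15.9
```

Request:
move_arm(moves=[{"dp":[0.25,0,0.265],"delta_rot":[0,-0.0044,0]},{"dp":[0.25,0,0.265],"delta_rot":[0,0,0]},{"dp":[0.25,0,0.265],"delta_rot":[0,0,0]},{"dp":[0.25,0,0.265],"delta_rot":[0,0,0]},{"dp":[0.25,0,0.265],"delta_rot":[0,0,0]},{"dp":[0.25,0,0.265],"delta_rot":[0,0,0]},{"dp":[0.25,0,0.265],"delta_rot":[0,0,0]},{"dp":[0.25,0,0.265],"delta_rot":[0,0,0]},{"dp":[0.25,0,0.265],"delta_rot":[0,0,0]},{"dp":[0.2,0,0.2],"delta_rot":[0,0,0]}])

```text
t: 39.4
position: [619.1, -73.1, 61.1]
orientation: [-0.629, 0.677, 0.261, 0.28]
contact_force: [0.9, -0.3, -2.6]
finger_gap: 0.687
gripper_force: 25.0
```

Request:
move_arm(moves=[{"dp":[0.028,0,0.028],"delta_rot":[0,0,0]},{"dp":[0.028,0,0.028],"delta_rot":[0,0,0]},{"dp":[0.014,0,0.014],"delta_rot":[0,0,0]},{"dp":[0.014,0,0.014],"delta_rot":[0,0,0]},{"dp":[0.014,0,0.014],"delta_rot":[0,0,0]},{"dp":[0.014,0,0.014],"delta_rot":[0,0,0]},{"dp":[0,0,0],"delta_rot":[0,0,0]},{"dp":[0,0,0],"delta_rot":[0,0,0]},{"dp":[0,0,0],"delta_rot":[0,0,0]},{"dp":[0,0,0],"delta_rot":[0,0,0]}])

```text
t: 40.65
position: [619.2, -73.2, 57.9]
orientation: [-0.629, 0.676, 0.261, 0.28]
contact_force: [-0.5, -0.7, -3.3]
finger_gap: 0.687
gripper_force: 25.0
```

Grasp z is about 71, so I keep creeping down to contact.

Request:
move_arm(moves=[{"dp":[0.014,0,0.014],"delta_rot":[0,0,0]},{"dp":[0.014,0,0.014],"delta_rot":[0,0,0]},{"dp":[0.014,0,0.014],"delta_rot":[0,0,0]},{"dp":[0.014,0,0.014],"delta_rot":[0,0,0]},{"dp":[0.014,0,0.014],"delta_rot":[0,0,0]},{"dp":[0.014,0,0.014],"delta_rot":[0,0,0]},{"dp":[0,0,0],"delta_rot":[0,0,0]},{"dp":[0,0,0],"delta_rot":[0,0,0]},{"dp":[0,0,0],"delta_rot":[0,0,0]},{"dp":[0,0,0],"delta_rot":[0,0,0]}])

```text
t: 41.9
position: [619.2, -73.2, 54.9]
orientation: [-0.629, 0.676, 0.261, 0.28]
contact_force: [-0.8, -0.2, -2.4]
finger_gap: 0.685
gripper_force: 25.0
```

Request:
move_arm(moves=[{"dp":[0.014,0,0.014],"delta_rot":[0,0,0]},{"dp":[0.014,0,0.014],"delta_rot":[0,0,0]},{"dp":[0.014,0,0.014],"delta_rot":[0,0,0]},{"dp":[0,0,0],"delta_rot":[0,0,0]},{"dp":[0,0,0],"delta_rot":[0,0,0]},{"dp":[0,0,0],"delta_rot":[0,0,0]},{"dp":[0,0,0],"delta_rot":[0,0,0]},{"dp":[0,0,0],"delta_rot":[0,0,0]},{"dp":[0,0,0],"delta_rot":[0,0,0]},{"dp":[0,0,0],"delta_rot":[0,0,0]}])

```text
t: 43.15
position: [619.2, -73.2, 53.7]
orientation: [-0.629, 0.676, 0.261, 0.28]
contact_force: [-2.0, -2.2, 2.0]
finger_gap: 0.689
gripper_force: 25.0
```

Request:
move_arm(moves=[{"dp":[0,0,0],"delta_rot":[0,0,0]},{"dp":[0,0,0],"delta_rot":[0,0,0]},{"dp":[0,0,0],"delta_rot":[0,0,0]},{"dp":[0,0,0],"delta_rot":[0,0,0]},{"dp":[0,0,0],"delta_rot":[0,0,0]},{"dp":[0,0,-0.2],"delta_rot":[0,0,0]},{"dp":[0,0,-0.4],"delta_rot":[0,0,0]},{"dp":[0,0,-0.6],"delta_rot":[0,0,0]},{"dp":[0,0,-0.8],"delta_rot":[0,0,0]},{"dp":[0,0,-0.8],"delta_rot":[0,0,0]}], grip=0.9)

```text
t: 44.4
position: [615.7, -124.0, 104.2]
orientation: [-0.629, 0.677, 0.261, 0.28]
contact_force: [0.3, 0.2, 0.0]
finger_gap: 0.905
gripper_force: 0.0
```

Request:
move_arm(moves=[{"dp":[0,0,-1],"delta_rot":[0,0,0]},{"dp":[0,0,-1],"delta_rot":[0,0,0]},{"dp":[-0.7,0,-0.7],"delta_rot":[0,0,0]},{"dp":[-0.7,0,-0.7],"delta_rot":[0,0,0]},{"dp":[-0.7,0,-0.7],"delta_rot":[0,0,0]},{"dp":[0,0,0],"delta_rot":[0,0.05,0]},{"dp":[0,0,0],"delta_rot":[0,0.05,0]},{"dp":[0,0,0],"delta_rot":[0,0.05,0]},{"dp":[0,0,0],"delta_rot":[0,0.05,0]},{"dp":[0,0,0],"delta_rot":[0,0.05,0]}], grip=0.4)

```text
t: 45.65
position: [613.8, -157.1, 214.8]
orientation: [-0.681, 0.732, -0.002, -0.0]
contact_force: [-0.5, -0.7, 0.3]
finger_gap: 0.399
gripper_force: 0.0
```

```bash
python3 - <<'E'
from h import *
T=st(); glasses(); print(T[:3,:3].round(2))
p=shot("wrist"); W=cloud(p,True)
hd=optics.pinpoint(p,"tray_handle"); print([(d["score"],d["position"],W[int(d["position"][0]),int(d["position"][1])].round(0)) for d in hd[:2]])
q=W[(W[...,0]>455)&(W[...,0]<505)&(abs(W[...,1])<55)&(W[...,2]>32)&(W[...,2]<60)]
print("handle wrist",len(q),q.mean(0), np.polyfit(q[:,1],q[:,0],1),np.percentile(q,[5,95],axis=0).round(1))
cv2.imwrite("pics/w2.png",p["color"])
E
```

```text
t 45.65 q [ 0.01  0.4   0.01  0.   -1.18 -0.08] TCP [ 613.8 -157.1  214.8] grasp [ 613.8 -157.   233.8] F [-0.5 -0.7  0.3]
z [ 0.002 -0.004 -1.   ] y [-0.997  0.072 -0.003] head -57.5 yaz 175.9
top [324. 171.] px 272 top z 115.7 ctr [629.1  76.1] [58.9 59.3] ang 84.1
scene [327. 226.] px 551 top z 115.0 ctr [636.3  79.4] [61.9 62.4] ang 86.6
scene [283. 239.] px 541 top z 115.2 ctr [623.2 -85.5] [60.8 63.5] ang 84.9
[[-0.07 -1.    0.  ]
 [-1.    0.07 -0.  ]
 [ 0.   -0.   -1.  ]]
[]<stdin>:6: RuntimeWarning: Mean of empty slice.
  ret = um.true_divide(
Traceback (most recent call last):
TypeError: expected non-empty vector for x
```

Request:
move_arm(moves=[{"dp":[-0.6,0.585,0],"delta_rot":[0,0,0]},{"dp":[-0.6,0.585,0],"delta_rot":[0,0,0]},{"dp":[-0.6,0.585,0],"delta_rot":[0,0,0]},{"dp":[-0.6,0.585,0],"delta_rot":[0,0,0]},{"dp":[-0.6,0.585,0],"delta_rot":[0,0,0]},{"dp":[-0.6,0.585,0],"delta_rot":[0,0,0]},{"dp":[-0.6,0.585,0],"delta_rot":[0,0,0]},{"dp":[-0.6,0.585,0],"delta_rot":[0,0,0]},{"dp":[-0.6,0.585,0],"delta_rot":[0,0,0]},{"dp":[-0.6,0.585,0],"delta_rot":[0,0,0]}])

```text
t: 47.1
position: [477.4, 3.0, 212.9]
orientation: [-0.681, 0.732, 0.001, 0.0]
contact_force: [1.2, -1.2, -0.8]
finger_gap: 0.399
gripper_force: 0.0
```

```bash
python3 - <<'E'
from h import *
T=st()
p=shot("wrist"); W=cloud(p,True); cv2.imwrite("pics/w2.png",p["color"])
q=W[(W[...,0]>455)&(W[...,0]<505)&(abs(W[...,1])<70)&(W[...,2]>32)&(W[...,2]<60)]
print("handle wrist",len(q))
if len(q)>20: print(q.mean(0), np.polyfit(q[:,1],q[:,0],1),np.percentile(q,[5,95],axis=0).round(1))
p=shot("scene"); W=cloud(p)
q=W[(W[...,0]>455)&(W[...,0]<505)&(abs(W[...,1])<50)&(W[...,2]>30)&(W[...,2]<60)]
if len(q)>20: print("scene",len(q),q.mean(0), np.polyfit(q[:,1],q[:,0],1),np.percentile(q,[5,95],axis=0).round(1))
E
```

```text
t 47.1 q [ 0.35  0.14 -0.35 -0.   -1.08 -0.42] TCP [477.4   3.  212.9] grasp [477.4   3.  231.9] F [ 1.2 -1.2 -0.8]
z [-0.001  0.001 -1.   ] y [-0.997  0.073  0.001] head 118.0 yaz 175.8
handle wrist 1424
[482.31664538  -2.43581975  41.79700919] [3.15014803e-02 4.82393377e+02] [[473.1 -59.1  39. ]
 [499.1  65.2  43.8]]
scene 76 [4.84069942e+02 1.55723196e-01 4.01086505e+01] [7.95839016e-02 4.84057549e+02] [[474.8 -44.4  33.9]
 [491.4  45.9  47.1]]
```

View pics/w2.png

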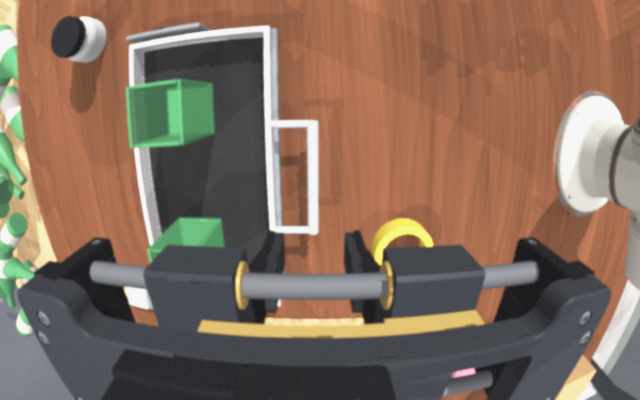

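The wrist view shows both tumblers standing in the tray, at (170,113) and (187,240). The handle bar at (314,177) lies midway between the fingers. I descend and grip it.

Request:
move_arm(moves=[{"dp":[0,-0.01,0.78],"delta_rot":[0,0,0]},{"dp":[0,-0.01,0.78],"delta_rot":[0,0,0]},{"dp":[0,-0.01,0.78],"delta_rot":[0,0,0]},{"dp":[0,0,0.78],"delta_rot":[0,0,0]},{"dp":[0,0,0.78],"delta_rot":[0,0,0]},{"dp":[0,0,0.78],"delta_rot":[0,0,0]},{"dp":[0,0,0.78],"delta_rot":[0,0,0]},{"dp":[0,0,0.78],"delta_rot":[0,0,0]},{"dp":[0,0,0.78],"delta_rot":[0,0,0]},{"dp":[0,0,0.78],"delta_rot":[0,0,0]}])

```text
t: 48.45
position: [479.4, 2.3, 17.2]
orientation: [-0.681, 0.732, 0.0, 0.0]
contact_force: [-0.3, -1.1, 0.9]
finger_gap: 0.402
gripper_force: 0.0
```

Request:
move_arm(moves=[{"dp":[0,0,0],"delta_rot":[0,0,0]},{"dp":[0,0,0],"delta_rot":[0,0,0]},{"dp":[0,0,0],"delta_rot":[0,0,0]},{"dp":[0,0,0],"delta_rot":[0,0,0]},{"dp":[0,0,0],"delta_rot":[0,0,0]},{"dp":[0,0,0],"delta_rot":[0,0,0]},{"dp":[0,0,0],"delta_rot":[0,0,0]},{"dp":[0,0,0],"delta_rot":[0,0,0]},{"dp":[0,0,0],"delta_rot":[0,0,0]},{"dp":[0,0,0],"delta_rot":[0,0,0]}], grip=0, force=55)

```text
t: 49.7
position: [478.9, 2.5, 18.5]
orientation: [-0.681, 0.732, 0.0, 0.0]
contact_force: [-3.1, 1.2, 5.6]
finger_gap: 0.121
gripper_force: 55.0
```

```bash
python3 - <<'E'
from h import *
T=st()
E
```

```text
t 49.7 q [ 0.34  0.41 -0.59 -0.   -0.57 -0.42] TCP [478.9   2.5  18.5] grasp [478.9   2.5  37.5] F [-3.1  1.2  5.6]
z [-0.     0.001 -1.   ] y [-0.997  0.072  0.   ] head 99.4 yaz 175.9
```

Request:
move_arm(moves=[{"dp":[0,-0.005,-0.188],"delta_rot":[-0.007,0,0]},{"dp":[0,-0.005,-0.188],"delta_rot":[-0.007,0,0]},{"dp":[0,-0.005,-0.188],"delta_rot":[-0.007,0,0]},{"dp":[0,-0.005,-0.188],"delta_rot":[-0.007,0,0]},{"dp":[0,-0.005,-0.188],"delta_rot":[-0.007,0,0]},{"dp":[0,-0.005,-0.188],"delta_rot":[-0.007,0,0]},{"dp":[0,-0.005,-0.188],"delta_rot":[-0.007,0,0]},{"dp":[0,-0.005,-0.188],"delta_rot":[-0.007,0,0]},{"dp":[0,-0.005,-0.188],"delta_rot":[-0.007,0,0]},{"dp":[0,-0.005,-0.188],"delta_rot":[-0.007,0,0]}])

```text
t: 50.95
position: [483.7, 2.3, 62.1]
orientation: [-0.676, 0.728, 0.082, -0.075]
contact_force: [1.1, 0.6, -11.9]
finger_gap: 0.123
gripper_force: 55.0
```

```bash
cat >> h.py <<'E'
def tray():
    T=st(); g=T[:3,3]-19*T[:3,2]; h=np.degrees(np.arcsin((g[2]-15)/216.1))-5.84
    print("tray by handle",h.round(2)); 
    p=shot("scene"); W=cloud(p); m=green(p)&(W[...,0]>520)&(W[...,0]<760)&(abs(W[...,1])<180)
    k,l,s,c=cv2.connectedComponentsWithStats(m.astype(np.uint8))
    for i in range(1,k):
        if s[i,4]>60: q=W[l==i]; print(c[i].round(),s[i,4],q.mean(0).round(1),np.percentile(q[:,2],[3,97]).round(1))
E
python3 - <<'E'
from h import *
tray()
E
```

```text
t 50.95 q [ 0.29  0.44 -0.35 -0.1  -0.99 -0.3 ] TCP [483.7   2.3  62.1] grasp [487.9   1.9  80.6] F [  1.1   0.6 -11.9]
z [-0.221  0.018 -0.975] y [-0.973  0.072  0.221] head 175.3 yaz 175.8
tray by handle 11.83
[328. 225.] 544 [644.   78.4  82.1] [ 31.9 130.6]
[284. 238.] 533 [631.5 -87.   81.3] [ 32.  131.1]
```

Lifting works: about 11.9 N at the handle, tray at about 12°, and the glasses are moving with it.

Request:
move_arm(moves=[{"dp":[0,-0.005,-0.194],"delta_rot":[-0.007,0,0]},{"dp":[0,-0.005,-0.194],"delta_rot":[-0.007,0,0]},{"dp":[0,-0.005,-0.194],"delta_rot":[-0.007,0,0]},{"dp":[0,-0.005,-0.194],"delta_rot":[-0.007,0,0]},{"dp":[0,-0.005,-0.194],"delta_rot":[-0.007,0,0]},{"dp":[0,-0.005,-0.194],"delta_rot":[-0.007,0,0]},{"dp":[0,-0.005,-0.194],"delta_rot":[-0.007,0,0]},{"dp":[0,-0.005,-0.194],"delta_rot":[-0.007,0,0]},{"dp":[0,-0.005,-0.194],"delta_rot":[-0.007,0,0]},{"dp":[0,-0.005,-0.194],"delta_rot":[-0.007,0,0]}])

```text
t: 52.25
position: [500.8, 1.1, 110.0]
orientation: [-0.664, 0.714, 0.161, -0.149]
contact_force: [-2.0, 4.6, -11.0]
finger_gap: 0.122
gripper_force: 55.0
```

```bash
python3 - <<'E'
from h import *
tray()
E
```

```text
t 52.25 q [ 0.24  0.52 -0.1  -0.14 -1.37 -0.26] TCP [500.8   1.1 110. ] grasp [5.089e+02 4.000e-01 1.271e+02] F [ -2.    4.6 -11. ]
z [-0.427  0.032 -0.904] y [-0.901  0.065  0.429] head 175.7 yaz 175.9
tray by handle 25.41
[330. 227.] 481 [658.5  79.   88.9] [ 40.6 145.7]
[285. 240.] 462 [645.3 -86.8  87.3] [ 43.4 144.7]
```

25.4° is within range, so I hold for 3.75 s and check that the tumblers still stand.

Request:
move_arm(moves=[{"dp":[0,0,0],"delta_rot":[0,0,0]},{"dp":[0,0,0],"delta_rot":[0,0,0]},{"dp":[0,0,0],"delta_rot":[0,0,0]},{"dp":[0,0,0],"delta_rot":[0,0,0]},{"dp":[0,0,0],"delta_rot":[0,0,0]},{"dp":[0,0,0],"delta_rot":[0,0,0]},{"dp":[0,0,0],"delta_rot":[0,0,0]},{"dp":[0,0,0],"delta_rot":[0,0,0]},{"dp":[0,0,0],"delta_rot":[0,0,0]},{"dp":[0,0,0],"delta_rot":[0,0,0]}])

```text
t: 53.55
position: [501.1, 1.0, 110.3]
orientation: [-0.665, 0.714, 0.161, -0.149]
contact_force: [-1.7, 4.7, -8.4]
finger_gap: 0.122
gripper_force: 55.0
```

Request:
move_arm(moves=[{"dp":[0,0,0],"delta_rot":[0,0,0]},{"dp":[0,0,0],"delta_rot":[0,0,0]},{"dp":[0,0,0],"delta_rot":[0,0,0]},{"dp":[0,0,0],"delta_rot":[0,0,0]},{"dp":[0,0,0],"delta_rot":[0,0,0]},{"dp":[0,0,0],"delta_rot":[0,0,0]},{"dp":[0,0,0],"delta_rot":[0,0,0]},{"dp":[0,0,0],"delta_rot":[0,0,0]},{"dp":[0,0,0],"delta_rot":[0,0,0]},{"dp":[0,0,0],"delta_rot":[0,0,0]}])

```text
t: 54.8
position: [501.1, 1.0, 110.3]
orientation: [-0.665, 0.714, 0.161, -0.149]
contact_force: [-3.0, 4.9, -8.5]
finger_gap: 0.121
gripper_force: 55.0
```

Request:
move_arm(moves=[{"dp":[0,0,0],"delta_rot":[0,0,0]},{"dp":[0,0,0],"delta_rot":[0,0,0]},{"dp":[0,0,0],"delta_rot":[0,0,0]},{"dp":[0,0,0],"delta_rot":[0,0,0]},{"dp":[0,0,0],"delta_rot":[0,0,0]},{"dp":[0,0,0],"delta_rot":[0,0,0]},{"dp":[0,0,0],"delta_rot":[0,0,0]},{"dp":[0,0,0],"delta_rot":[0,0,0]},{"dp":[0,0,0],"delta_rot":[0,0,0]},{"dp":[0,0,0],"delta_rot":[0,0,0]}])

```text
t: 56.05
position: [501.1, 1.0, 110.3]
orientation: [-0.665, 0.714, 0.161, -0.149]
contact_force: [-2.0, 4.1, -9.0]
finger_gap: 0.116
gripper_force: 55.0
```

```bash
python3 - <<'E'
from h import *
tray()
p=shot("scene"); cv2.imwrite("pics/s3.png",cv2.resize(p["color"][150:300,210:410],None,fx=4,fy=4)); W=cloud(p)
# tray front-rim height vs back rim -> angle
ax=np.array([.9976,-.07]); c=np.array([607,-5]); q=W[p["z_map"]>0]; d=q[:,:2]-c; u=d@ax; v=d@np.array([.07,.9976])
for lo in range(-100,110,20):
    k=(u>=lo)&(u<lo+20)&(abs(v)<30)&(q[:,2]>10)&(q[:,2]<130); print(lo,k.sum(),np.percentile(q[k][:,2],[10,50]).round(0) if k.sum() else "")
E
```

```text
t 56.05 q [ 0.24  0.52 -0.1  -0.14 -1.37 -0.26] TCP [501.1   1.  110.3] grasp [5.092e+02 4.000e-01 1.275e+02] F [-2.   4.1 -9. ]
z [-0.426  0.032 -0.904] y [-0.902  0.065  0.427] head 175.7 yaz 175.9
tray by handle 25.54
[330. 227.] 479 [658.3  79.6  88.8] [ 42.5 144.9]
[285. 240.] 456 [645.7 -87.   87.2] [ 43.1 144.6]
-100 0 
-80 0 
-60 12 [75. 92.]
-40 74 [69. 76.]
-20 101 [60. 68.]
0 94 [52. 58.]
20 98 [43. 50.]
40 96 [34. 39.]
60 101 [23. 30.]
80 78 [12. 22.]
100 47 [11. 16.]
```

View pics/s3.png

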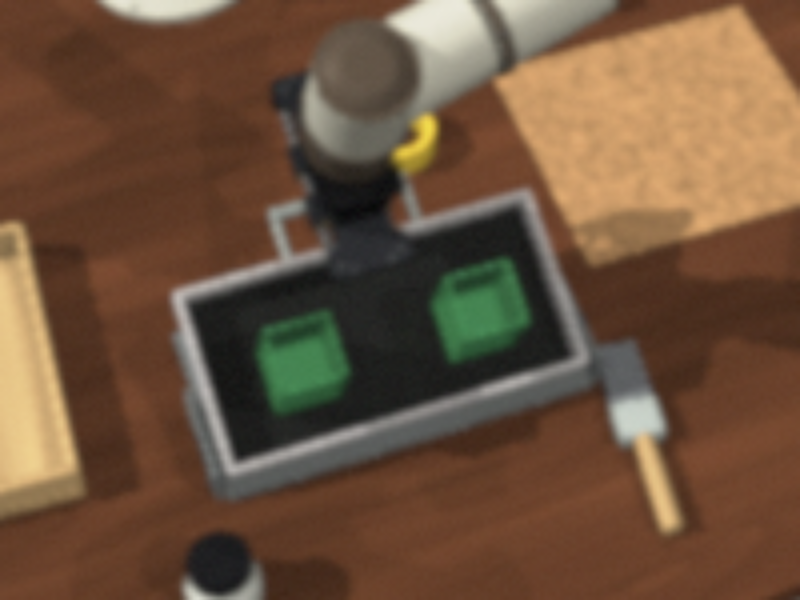

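The picture shows both tumblers standing in the tilted tray, at (302,362) and (482,308). The floor slope measures about 25.4°, held for 3.8 s. Now I lower it.

Request:
move_arm(moves=[{"dp":[0,0,0.191],"delta_rot":[0.007,0,0]},{"dp":[0,0,0.191],"delta_rot":[0.007,0,0]},{"dp":[0,0,0.191],"delta_rot":[0.007,0,0]},{"dp":[0,0,0.191],"delta_rot":[0.007,0,0]},{"dp":[0,0,0.191],"delta_rot":[0.007,0,0]},{"dp":[0,0,0.191],"delta_rot":[0.007,0,0]},{"dp":[0,0,0.191],"delta_rot":[0.007,0,0]},{"dp":[0,0,0.191],"delta_rot":[0.007,0,0]},{"dp":[0,0,0.191],"delta_rot":[0.007,0,0]},{"dp":[0,0,0.191],"delta_rot":[0.007,0,0]}])

```text
t: 57.4
position: [486.0, 2.0, 68.5]
orientation: [-0.678, 0.727, 0.08, -0.074]
contact_force: [-4.7, 5.1, 7.1]
finger_gap: 0.124
gripper_force: 55.0
```

Request:
move_arm(moves=[{"dp":[0,0,0.191],"delta_rot":[0.007,0,0]},{"dp":[0,0,0.191],"delta_rot":[0.007,0,0]},{"dp":[0,0,0.191],"delta_rot":[0.007,0,0]},{"dp":[0,0,0.191],"delta_rot":[0.007,0,0]},{"dp":[0,0,0.191],"delta_rot":[0.007,0,0]},{"dp":[0,0,0.191],"delta_rot":[0.007,0,0]},{"dp":[0,0,0.191],"delta_rot":[0.007,0,0]},{"dp":[0,0,0.191],"delta_rot":[0.007,0,0]},{"dp":[0,0,0.15],"delta_rot":[0.007,0,0]},{"dp":[0,0,0.1],"delta_rot":[0.007,0,0]}])

```text
t: 58.65
position: [479.5, 2.4, 23.2]
orientation: [-0.682, 0.732, 0.0, -0.001]
contact_force: [-6.6, 5.9, 3.2]
finger_gap: 0.123
gripper_force: 55.0
```

```bash
python3 - <<'E'
from h import *
tray()
E
```

```text
t 58.65 q [ 0.34  0.4  -0.59 -0.   -0.59 -0.42] TCP [479.5   2.4  23.2] grasp [479.5   2.4  42.2] F [-6.6  5.9  3.2]
z [-0.002 -0.001 -1.   ] y [-0.998  0.07   0.002] head -162.7 yaz 176.0
tray by handle 1.4
[327. 226.] 553 [639.9  76.6  72.6] [ 20.7 116.6]
[283. 239.] 540 [627.4 -87.9  72.6] [ 21.  117.3]
```

Request:
move_arm(moves=[{"dp":[0,0,0.025],"delta_rot":[0,0,0]},{"dp":[0,0,0.025],"delta_rot":[0,0,0]},{"dp":[0,0,0.025],"delta_rot":[0,0,0]},{"dp":[0,0,0.025],"delta_rot":[0,0,0]},{"dp":[0,0,0.025],"delta_rot":[0,0,0]},{"dp":[0,0,0.025],"delta_rot":[0,0,0]},{"dp":[0,0,0.02],"delta_rot":[0,0,0]},{"dp":[0,0,0.02],"delta_rot":[0,0,0]},{"dp":[0,0,0],"delta_rot":[0,0,0]},{"dp":[0,0,0],"delta_rot":[0,0,0]}])

```text
t: 59.95
position: [479.0, 2.4, 18.5]
orientation: [-0.682, 0.732, 0.001, -0.001]
contact_force: [-8.5, 7.9, 5.8]
finger_gap: 0.115
gripper_force: 55.0
```

Request:
move_arm(moves=[{"dp":[0,0,0.02],"delta_rot":[0,0,0]},{"dp":[0,0,0.02],"delta_rot":[0,0,0]},{"dp":[0,0,0],"delta_rot":[0,0,0]},{"dp":[0,0,0],"delta_rot":[0,0,0]},{"dp":[0,0,0],"delta_rot":[0,0,0]},{"dp":[0,0,0],"delta_rot":[0,0,0]},{"dp":[0,0,0],"delta_rot":[0,0,0]},{"dp":[0,0,0],"delta_rot":[0,0,0]},{"dp":[0,0,0],"delta_rot":[0,0,0]},{"dp":[0,0,0],"delta_rot":[0,0,0]}])

```text
t: 61.2
position: [479.0, 2.4, 18.4]
orientation: [-0.682, 0.731, 0.001, -0.001]
contact_force: [-10.3, 7.4, 13.3]
finger_gap: 0.119
gripper_force: 55.0
```

Level at the stop, with the force rising to 13 N. I let go, rise, and go above glass A.

Request:
move_arm(moves=[{"dp":[0,0,-0.04],"delta_rot":[0,0,0]},{"dp":[0,0,0],"delta_rot":[0,0,0]},{"dp":[0,0,0],"delta_rot":[0,0,0]},{"dp":[0,0,0],"delta_rot":[0,0,0]},{"dp":[0,0,0],"delta_rot":[0,0,0]},{"dp":[0,0,-0.3],"delta_rot":[0,0,0]},{"dp":[0,0,-1],"delta_rot":[0,0,0]},{"dp":[0,0,-1],"delta_rot":[0,0,0]},{"dp":[0,0,-1],"delta_rot":[0,0,0]},{"dp":[0,0,-1],"delta_rot":[0,0,0]}], grip=0.4)

```text
t: 62.45
position: [479.4, 2.2, 125.0]
orientation: [-0.681, 0.732, 0.0, 0.0]
contact_force: [0.5, -0.5, 0.5]
finger_gap: 0.399
gripper_force: 0.0
```

Request:
move_arm(moves=[{"dp":[0,0,-1],"delta_rot":[0,0,0]},{"dp":[0,0,-1],"delta_rot":[0,0,0]},{"dp":[0,0,-1],"delta_rot":[0,0,0]},{"dp":[0,0,0],"delta_rot":[0,0,0]},{"dp":[0,0,0],"delta_rot":[0,0,0]},{"dp":[0,0,0],"delta_rot":[0,0,0]},{"dp":[0,0,0],"delta_rot":[0,0,0]},{"dp":[0,0,0],"delta_rot":[0,0,0]},{"dp":[0,0,0],"delta_rot":[0,0,0]},{"dp":[0,0,0],"delta_rot":[0,0,0]}], grip=1)

```text
t: 63.7
position: [479.6, 2.2, 198.6]
orientation: [-0.681, 0.732, 0.001, -0.0]
contact_force: [0.5, -0.7, 0.3]
finger_gap: 0.996
gripper_force: 0.0
```

```bash
python3 - <<'E'
from h import *
T=st(); glasses(); dp(T,np.array([631,78.5,200])-T[:3,3]); dr(T,target(86,90))
p=shot("scene"); W=cloud(p); q=W[(W[...,0]>455)&(W[...,0]<505)&(abs(W[...,1])<50)&(W[...,2]>30)&(W[...,2]<60)]; print("handle z",q[:,2].mean())
E
```

```text
t 63.7 q [ 0.34  0.16 -0.37 -0.   -1.04 -0.42] TCP [479.6   2.2 198.6] grasp [479.6   2.2 217.6] F [ 0.5 -0.7  0.3]
z [-0.001  0.001 -1.   ] y [-0.997  0.072  0.001] head 140.5 yaz 175.9
top [324. 171.] px 274 top z 115.3 ctr [629.1  76.2] [58.5 58.7] ang 83.9
top [380. 173.] px 146 top z 115.1 ctr [ 611.6 -112.5] [74.4 35.9] ang 27.0
scene [327. 226.] px 546 top z 115.3 ctr [637.   79.1] [62.3 67. ] ang 84.6
scene [275. 242.] px 551 top z 115.7 ctr [ 622.6 -117.3] [60.  61.4] ang 85.3
dp total [-3.483 -5.821 -0.06 ]
rot total [ 0.0003  0.0002 -0.0008]
handle z 40.210353012514055
```

B was knocked about 32 mm towards −y (the announced disturbance) but still stands in the tray, now at about (618,−118). Now A: move above, descend, grip.

Request:
move_arm(moves=[{"dp":[-0.348,-0.582,0],"delta_rot":[0,0,0]},{"dp":[-0.348,-0.582,0],"delta_rot":[0,0,0]},{"dp":[-0.348,-0.582,0],"delta_rot":[0,0,0]},{"dp":[-0.348,-0.582,0],"delta_rot":[0,0,0]},{"dp":[-0.348,-0.582,0],"delta_rot":[0,0,0]},{"dp":[-0.348,-0.582,0],"delta_rot":[0,0,0]},{"dp":[-0.348,-0.582,0],"delta_rot":[0,0,0]},{"dp":[-0.348,-0.582,0],"delta_rot":[0,0,0]},{"dp":[-0.348,-0.582,0],"delta_rot":[0,0,0]},{"dp":[-0.348,-0.582,0],"delta_rot":[0,0,0]}])

```text
t: 65.1
position: [632.0, 79.0, 198.3]
orientation: [-0.681, 0.732, 0.001, -0.0]
contact_force: [0.1, -0.5, -0.3]
finger_gap: 0.999
gripper_force: 0.0
```

Request:
move_arm(moves=[{"dp":[0,0,0.538],"delta_rot":[0,0,0]},{"dp":[0,0,0.538],"delta_rot":[0,0,0]},{"dp":[0,0,0.538],"delta_rot":[0,0,0]},{"dp":[0,0,0.538],"delta_rot":[0,0,0]},{"dp":[0,0,0.538],"delta_rot":[0,0,0]},{"dp":[0,0,0.538],"delta_rot":[0,0,0]},{"dp":[0,0,0.538],"delta_rot":[0,0,0]},{"dp":[0,0,0.538],"delta_rot":[0,0,0]},{"dp":[0,0,0.538],"delta_rot":[0,0,0]},{"dp":[0,0,0.538],"delta_rot":[0,0,0]}])

```text
t: 66.35
position: [630.9, 78.5, 63.2]
orientation: [-0.681, 0.732, 0.001, -0.0]
contact_force: [0.7, 0.3, 1.4]
finger_gap: 0.997
gripper_force: 0.0
```

Request:
move_arm(moves=[{"dp":[0,0,0],"delta_rot":[0,0,0]},{"dp":[0,0,0],"delta_rot":[0,0,0]},{"dp":[0,0,0],"delta_rot":[0,0,0]},{"dp":[0,0,0],"delta_rot":[0,0,0]},{"dp":[0,0,0],"delta_rot":[0,0,0]},{"dp":[0,0,0],"delta_rot":[0,0,0]},{"dp":[0,0,0],"delta_rot":[0,0,0]},{"dp":[0,0,0],"delta_rot":[0,0,0]},{"dp":[0,0,0],"delta_rot":[0,0,0]},{"dp":[0,0,0],"delta_rot":[0,0,0]}], grip=0.5, force=25)

```text
t: 67.6
position: [631.1, 78.6, 64.7]
orientation: [-0.681, 0.732, 0.0, 0.0]
contact_force: [-2.8, 0.2, 4.9]
finger_gap: 0.688
gripper_force: 25.0
```

Request:
move_arm(moves=[{"dp":[0,0,-0.3],"delta_rot":[0,0,0]},{"dp":[0,0,-0.6],"delta_rot":[0,0,0]},{"dp":[0,0,-0.7],"delta_rot":[0,0,0]},{"dp":[0,0,-0.7],"delta_rot":[0,0,0]},{"dp":[0,0,-0.7],"delta_rot":[0,0,0]},{"dp":[0,0,-0.7],"delta_rot":[0,0,0]},{"dp":[0,0,-0.7],"delta_rot":[0,0,0]},{"dp":[0,0,-0.7],"delta_rot":[0,0,0]},{"dp":[0,0,-0.7],"delta_rot":[0,0,0]},{"dp":[0,0,-0.3],"delta_rot":[0,0,0]}])

```text
t: 68.85
position: [631.5, 78.5, 218.3]
orientation: [-0.681, 0.732, 0.0, 0.001]
contact_force: [-0.0, -0.2, -2.6]
finger_gap: 0.688
gripper_force: 25.0
```

Request:
move_arm(moves=[{"dp":[0.92,0.095,0],"delta_rot":[0,0,0]},{"dp":[0.92,0.095,0],"delta_rot":[0,0,0]},{"dp":[0.92,0.095,0],"delta_rot":[0,0,0]},{"dp":[0.92,0.095,0],"delta_rot":[0,0,0]},{"dp":[0.92,0.095,0],"delta_rot":[0,0,0]},{"dp":[0.92,0.095,0],"delta_rot":[0,0,0]},{"dp":[0.92,0.095,0],"delta_rot":[0,0,0]},{"dp":[0.92,0.095,0],"delta_rot":[0,0,0]},{"dp":[0.92,0.095,0],"delta_rot":[0,0,0]},{"dp":[0.92,0.095,0],"delta_rot":[0,0,0]}])

```text
t: 70.1
position: [590.3, -150.8, 216.4]
orientation: [-0.681, 0.732, 0.001, 0.0]
contact_force: [-0.2, -0.1, -2.6]
finger_gap: 0.69
gripper_force: 25.0
```

Request:
move_arm(moves=[{"dp":[0.92,0.095,0],"delta_rot":[0,0,0]},{"dp":[0.92,0.095,0],"delta_rot":[0,0,0]},{"dp":[0.92,0.095,0],"delta_rot":[0,0,0]},{"dp":[0.92,0.095,0],"delta_rot":[0,0,0]},{"dp":[0.92,0.095,0],"delta_rot":[0,0,0]},{"dp":[0.92,0.095,0],"delta_rot":[0,0,0]},{"dp":[0.92,0.095,0],"delta_rot":[0,0,0]},{"dp":[0.92,0.095,0],"delta_rot":[0,0,0]},{"dp":[0.92,0.095,0],"delta_rot":[0,0,0]},{"dp":[0.92,0.095,0],"delta_rot":[0,0,0]}])

```text
t: 71.35
position: [550.1, -378.5, 216.2]
orientation: [-0.681, 0.732, 0.001, -0.0]
contact_force: [-0.8, -0.3, -2.9]
finger_gap: 0.689
gripper_force: 25.0
```

```bash
python3 - <<'E'
from h import *
T=st(); dr(T,target(86,90)); dp(T,np.array([550,-377,60])-T[:3,3]); glasses()
E
```

```text
t 71.35 q [-0.36  0.46  0.12 -0.   -1.23  0.29] TCP [ 550.1 -378.5  216.2] grasp [ 550.1 -378.5  235.2] F [-0.8 -0.3 -2.9]
z [-0.001  0.001 -1.   ] y [-0.997  0.072  0.001] head 136.9 yaz 175.9
rot total [ 0.0003  0.0003 -0.0008]
dp total [-0.053  0.     6.246]
top [378. 175.] px 299 top z 116.1 ctr [ 615.7 -120.3] [58.  59.4] ang 86.3
scene [275. 242.] px 553 top z 116.4 ctr [ 623.3 -117.1] [60. 65.] ang 85.7
```

Request:
move_arm(moves=[{"dp":[0,0,0.63],"delta_rot":[0,0,0]},{"dp":[0,0,0.63],"delta_rot":[0,0,0]},{"dp":[0,0,0.63],"delta_rot":[0,0,0]},{"dp":[0,0,0.63],"delta_rot":[0,0,0]},{"dp":[0,0,0.63],"delta_rot":[0,0,0]},{"dp":[0,0,0.63],"delta_rot":[0,0,0]},{"dp":[0,0,0.63],"delta_rot":[0,0,0]},{"dp":[0,0,0.63],"delta_rot":[0,0,0]},{"dp":[0,0,0.63],"delta_rot":[0,0,0]},{"dp":[0,0,0.6],"delta_rot":[0,0,0]}])

```text
t: 72.7
position: [550.2, -376.9, 58.4]
orientation: [-0.681, 0.732, 0.001, -0.0]
contact_force: [0.7, -0.1, -2.4]
finger_gap: 0.69
gripper_force: 25.0
```

Request:
move_arm(moves=[{"dp":[0,0,0.04],"delta_rot":[0,0,0]},{"dp":[0,0,0.04],"delta_rot":[0,0,0]},{"dp":[0,0,0.04],"delta_rot":[0,0,0]},{"dp":[0,0,0.02],"delta_rot":[0,0,0]},{"dp":[0,0,0.02],"delta_rot":[0,0,0]},{"dp":[0,0,0.02],"delta_rot":[0,0,0]},{"dp":[0,0,0.02],"delta_rot":[0,0,0]},{"dp":[0,0,0],"delta_rot":[0,0,0]},{"dp":[0,0,0],"delta_rot":[0,0,0]},{"dp":[0,0,0],"delta_rot":[0,0,0]}])

```text
t: 73.95
position: [550.2, -376.8, 54.5]
orientation: [-0.681, 0.732, 0.001, -0.0]
contact_force: [-0.4, 0.0, -3.1]
finger_gap: 0.687
gripper_force: 25.0
```

Request:
move_arm(moves=[{"dp":[0,0,0.02],"delta_rot":[0,0,0]},{"dp":[0,0,0.02],"delta_rot":[0,0,0]},{"dp":[0,0,0.02],"delta_rot":[0,0,0]},{"dp":[0,0,0.02],"delta_rot":[0,0,0]},{"dp":[0,0,0],"delta_rot":[0,0,0]},{"dp":[0,0,0],"delta_rot":[0,0,0]},{"dp":[0,0,0],"delta_rot":[0,0,0]},{"dp":[0,0,0],"delta_rot":[0,0,0]},{"dp":[0,0,0],"delta_rot":[0,0,0]},{"dp":[0,0,0],"delta_rot":[0,0,0]}])

```text
t: 75.2
position: [550.2, -376.9, 52.8]
orientation: [-0.681, 0.732, 0.001, -0.0]
contact_force: [-2.0, 1.6, 2.0]
finger_gap: 0.689
gripper_force: 25.0
```

Request:
move_arm(moves=[{"dp":[0,0,0],"delta_rot":[0,0,0]},{"dp":[0,0,0],"delta_rot":[0,0,0]},{"dp":[0,0,0],"delta_rot":[0,0,0]},{"dp":[0,0,0],"delta_rot":[0,0,0]},{"dp":[0,0,-0.2],"delta_rot":[0,0,0]},{"dp":[0,0,-0.6],"delta_rot":[0,0,0]},{"dp":[0,0,-1],"delta_rot":[0,0,0]},{"dp":[0,0,-1],"delta_rot":[0,0,0]},{"dp":[0,0,-1],"delta_rot":[0,0,0]},{"dp":[0,0,-1],"delta_rot":[0,0,0]}], grip=1)

```text
t: 76.45
position: [550.5, -377.1, 174.9]
orientation: [-0.681, 0.732, -0.0, 0.0]
contact_force: [-0.1, -0.8, 0.2]
finger_gap: 0.997
gripper_force: 0.0
```

Request:
move_arm(moves=[{"dp":[0,0,-1],"delta_rot":[0,0,0]},{"dp":[-0.88,-0.164,0],"delta_rot":[0,0,0]},{"dp":[-0.88,-0.164,0],"delta_rot":[0,0,0]},{"dp":[-0.88,-0.164,0],"delta_rot":[0,0,0]},{"dp":[-0.88,-0.164,0],"delta_rot":[0,0,0]},{"dp":[-0.88,-0.164,0],"delta_rot":[0,0,0]},{"dp":[-0.88,-0.164,0],"delta_rot":[0,0,0]},{"dp":[-0.88,-0.164,0],"delta_rot":[0,0,0]},{"dp":[-0.88,-0.164,0],"delta_rot":[0,0,0]},{"dp":[-0.88,-0.164,0],"delta_rot":[0,0,0]}])

```text
t: 77.7
position: [601.8, -180.7, 197.6]
orientation: [-0.681, 0.732, 0.001, -0.0]
contact_force: [1.0, -0.4, -0.4]
finger_gap: 1.001
gripper_force: 0.0
```

Request:
move_arm(moves=[{"dp":[-0.88,-0.164,0],"delta_rot":[0,0,0]},{"dp":[-0.88,-0.164,0],"delta_rot":[0,0,0]},{"dp":[-0.85,-0.164,0],"delta_rot":[0,0,0]},{"dp":[0,0,0],"delta_rot":[0,0,0]},{"dp":[0,0,0],"delta_rot":[0,0,0]},{"dp":[0,0,0],"delta_rot":[0,0,0]},{"dp":[0,0,0],"delta_rot":[0,0,0]},{"dp":[0,0,0],"delta_rot":[0,0,0]},{"dp":[0,0,0],"delta_rot":[0,0,0]},{"dp":[0,0,0],"delta_rot":[0,0,0]}])

```text
t: 78.95
position: [618.4, -118.0, 197.7]
orientation: [-0.681, 0.732, 0.001, -0.0]
contact_force: [-0.2, -0.1, 0.8]
finger_gap: 0.999
gripper_force: 0.0
```

```bash
python3 - <<'E'
from h import *
T=st(); dp(T,np.array([618,-118,64.5])-T[:3,3]); glasses()
E
```

```text
t 78.95 q [ 0.07  0.41 -0.02 -0.   -1.15 -0.14] TCP [ 618.4 -118.   197.7] grasp [ 618.4 -118.   216.7] F [-0.2 -0.1  0.8]
z [-0.001  0.001 -1.   ] y [-0.997  0.072  0.001] head 136.8 yaz 175.8
dp total [4.000e-03 1.200e-02 5.327e+00]
top [376. 174.] px 78 top z 116.6 ctr [609.  -92.3] [43.2 13.7] ang 12.7
top [452. 194.] px 414 top z 103.4 ctr [ 548.4 -377.4] [60.  57.4] ang 86.5
scene [275. 242.] px 537 top z 116.9 ctr [ 622.7 -117.3] [61.3 64.4] ang 82.3
scene [200. 254.] px 460 top z 104.7 ctr [ 555.7 -376. ] [57.3 65.4] ang 86.3
```

Request:
move_arm(moves=[{"dp":[0,0,0.533],"delta_rot":[0,0,0]},{"dp":[0,0,0.533],"delta_rot":[0,0,0]},{"dp":[0,0,0.533],"delta_rot":[0,0,0]},{"dp":[0,0,0.533],"delta_rot":[0,0,0]},{"dp":[0,0,0.533],"delta_rot":[0,0,0]},{"dp":[0,0,0.533],"delta_rot":[0,0,0]},{"dp":[0,0,0.533],"delta_rot":[0,0,0]},{"dp":[0,0,0.533],"delta_rot":[0,0,0]},{"dp":[0,0,0.533],"delta_rot":[0,0,0]},{"dp":[0,0,0.533],"delta_rot":[0,0,0]}])

```text
t: 80.3
position: [618.3, -117.8, 63.5]
orientation: [-0.681, 0.732, 0.001, -0.0]
contact_force: [-0.4, 0.2, -0.5]
finger_gap: 1.001
gripper_force: 0.0
```

Request:
move_arm(moves=[{"dp":[0,0,0],"delta_rot":[0,0,0]},{"dp":[0,0,0],"delta_rot":[0,0,0]},{"dp":[0,0,0],"delta_rot":[0,0,0]},{"dp":[0,0,0],"delta_rot":[0,0,0]},{"dp":[0,0,0],"delta_rot":[0,0,0]},{"dp":[0,0,0],"delta_rot":[0,0,0]},{"dp":[0,0,0],"delta_rot":[0,0,0]},{"dp":[0,0,0],"delta_rot":[0,0,0]},{"dp":[0,0,0],"delta_rot":[0,0,0]},{"dp":[0,0,0],"delta_rot":[0,0,0]}], grip=0.5, force=25)

```text
t: 81.55
position: [618.2, -117.9, 65.0]
orientation: [-0.681, 0.732, 0.001, -0.0]
contact_force: [-2.2, 0.3, 5.7]
finger_gap: 0.69
gripper_force: 25.0
```

Request:
move_arm(moves=[{"dp":[0,0,-0.3],"delta_rot":[0,0,0]},{"dp":[0,0,-0.6],"delta_rot":[0,0,0]},{"dp":[0,0,-0.7],"delta_rot":[0,0,0]},{"dp":[0,0,-0.7],"delta_rot":[0,0,0]},{"dp":[0,0,-0.7],"delta_rot":[0,0,0]},{"dp":[0,0,-0.7],"delta_rot":[0,0,0]},{"dp":[0,0,-0.7],"delta_rot":[0,0,0]},{"dp":[0,0,-0.7],"delta_rot":[0,0,0]},{"dp":[0,0,-0.7],"delta_rot":[0,0,0]},{"dp":[0,0,-0.3],"delta_rot":[0,0,0]}])

```text
t: 82.8
position: [618.9, -118.0, 218.7]
orientation: [-0.681, 0.732, -0.0, 0.001]
contact_force: [-0.0, -0.1, -2.7]
finger_gap: 0.686
gripper_force: 25.0
```

Request:
move_arm(moves=[{"dp":[0.734,0.569,0],"delta_rot":[0,0,0]},{"dp":[0.734,0.569,0],"delta_rot":[0,0,0]},{"dp":[0.734,0.569,0],"delta_rot":[0,0,0]},{"dp":[0.734,0.569,0],"delta_rot":[0,0,0]},{"dp":[0.734,0.569,0],"delta_rot":[0,0,0]},{"dp":[0.734,0.569,0],"delta_rot":[0,0,0]},{"dp":[0.734,0.569,0],"delta_rot":[0,0,0]},{"dp":[0.734,0.569,0],"delta_rot":[0,0,0]},{"dp":[0.734,0.569,0],"delta_rot":[0,0,0]},{"dp":[0.734,0.569,0],"delta_rot":[0,0,0]}])

```text
t: 84.05
position: [462.3, -291.8, 216.9]
orientation: [-0.681, 0.732, 0.001, -0.0]
contact_force: [1.3, -0.3, -2.6]
finger_gap: 0.688
gripper_force: 25.0
```

Request:
move_arm(moves=[{"dp":[0.734,0.569,0],"delta_rot":[0,0,0]},{"dp":[0.734,0.569,0],"delta_rot":[0,0,0]},{"dp":[0.734,0.569,0],"delta_rot":[0,0,0]},{"dp":[0.734,0.569,0],"delta_rot":[0,0,0]},{"dp":[0,0,0],"delta_rot":[0,0,0]},{"dp":[0,0,0],"delta_rot":[0,0,0]},{"dp":[0,0,0],"delta_rot":[0,0,0]},{"dp":[0,0,0],"delta_rot":[0,0,0]},{"dp":[0,0,0],"delta_rot":[0,0,0]},{"dp":[0,0,0],"delta_rot":[0,0,0]}])

```text
t: 85.3
position: [401.4, -359.6, 216.9]
orientation: [-0.681, 0.732, 0.001, -0.0]
contact_force: [-0.5, -0.7, -2.9]
finger_gap: 0.688
gripper_force: 25.0
```

```bash
python3 - <<'E'
from h import *
T=st(); dr(T,target(86,90)); dp(T,np.array([402,-361,59])-T[:3,3]); glasses()
E
```

```text
t 85.3 q [-0.43  0.24 -0.21 -0.   -1.12  0.36] TCP [ 401.4 -359.6  216.9] grasp [ 401.4 -359.6  235.9] F [-0.5 -0.7 -2.9]
z [-0.001  0.001 -1.   ] y [-0.997  0.072  0.001] head 135.6 yaz 175.9
rot total [ 0.0003  0.0003 -0.0007]
dp total [ 0.059 -0.034  6.315]
scene [200. 254.] px 453 top z 103.8 ctr [ 556. -377.] [56.8 66.3] ang 89.5
```

Request:
move_arm(moves=[{"dp":[0,0,0.63],"delta_rot":[0,0,0]},{"dp":[0,0,0.63],"delta_rot":[0,0,0]},{"dp":[0,0,0.63],"delta_rot":[0,0,0]},{"dp":[0,0,0.63],"delta_rot":[0,0,0]},{"dp":[0,0,0.63],"delta_rot":[0,0,0]},{"dp":[0,0,0.63],"delta_rot":[0,0,0]},{"dp":[0,0,0.63],"delta_rot":[0,0,0]},{"dp":[0,0,0.63],"delta_rot":[0,0,0]},{"dp":[0,0,0.63],"delta_rot":[0,0,0]},{"dp":[0,0,0.63],"delta_rot":[0,0,0]}])

```text
t: 86.65
position: [401.2, -359.7, 58.4]
orientation: [-0.681, 0.732, 0.001, -0.0]
contact_force: [-0.3, -0.2, -2.7]
finger_gap: 0.692
gripper_force: 25.0
```

Request:
move_arm(moves=[{"dp":[0,0,0.04],"delta_rot":[0,0,0]},{"dp":[0,0,0.04],"delta_rot":[0,0,0]},{"dp":[0,0,0.04],"delta_rot":[0,0,0]},{"dp":[0,0,0.02],"delta_rot":[0,0,0]},{"dp":[0,0,0.02],"delta_rot":[0,0,0]},{"dp":[0,0,0.02],"delta_rot":[0,0,0]},{"dp":[0,0,0.02],"delta_rot":[0,0,0]},{"dp":[0,0,0.02],"delta_rot":[0,0,0]},{"dp":[0,0,0],"delta_rot":[0,0,0]},{"dp":[0,0,0],"delta_rot":[0,0,0]}])

```text
t: 87.9
position: [401.1, -359.7, 53.9]
orientation: [-0.681, 0.732, 0.001, -0.0]
contact_force: [-0.1, 0.1, -3.1]
finger_gap: 0.686
gripper_force: 25.0
```

Request:
move_arm(moves=[{"dp":[0,0,0.02],"delta_rot":[0,0,0]},{"dp":[0,0,0.02],"delta_rot":[0,0,0]},{"dp":[0,0,0.02],"delta_rot":[0,0,0]},{"dp":[0,0,0],"delta_rot":[0,0,0]},{"dp":[0,0,0],"delta_rot":[0,0,0]},{"dp":[0,0,0],"delta_rot":[0,0,0]},{"dp":[0,0,0],"delta_rot":[0,0,0]},{"dp":[0,0,0],"delta_rot":[0,0,0]},{"dp":[0,0,0],"delta_rot":[0,0,0]},{"dp":[0,0,0],"delta_rot":[0,0,0]}])

```text
t: 89.15
position: [401.1, -359.7, 53.0]
orientation: [-0.681, 0.732, 0.001, -0.0]
contact_force: [-2.9, 2.2, 6.0]
finger_gap: 0.688
gripper_force: 25.0
```

Contact, so I release and clear off.

Request:
move_arm(moves=[{"dp":[0,0,0],"delta_rot":[0,0,0]},{"dp":[0,0,0],"delta_rot":[0,0,0]},{"dp":[0,0,0],"delta_rot":[0,0,0]},{"dp":[0,0,0],"delta_rot":[0,0,0]},{"dp":[0,0,-0.2],"delta_rot":[0,0,0]},{"dp":[0,0,-0.6],"delta_rot":[0,0,0]},{"dp":[0,0,-1],"delta_rot":[0,0,0]},{"dp":[0,0,-1],"delta_rot":[0,0,0]},{"dp":[0,0,-1],"delta_rot":[0,0,0]},{"dp":[0,0,-1],"delta_rot":[0,0,0]}], grip=1)

```text
t: 90.4
position: [401.3, -359.9, 174.6]
orientation: [-0.681, 0.732, -0.0, 0.0]
contact_force: [0.9, 0.0, 0.4]
finger_gap: 1.001
gripper_force: 0.0
```

Request:
move_arm(moves=[{"dp":[-0.5,0,-0.8],"delta_rot":[0,0,0]},{"dp":[-0.9,0,-0.5],"delta_rot":[0,0,0]},{"dp":[-0.9,0,0],"delta_rot":[0,0,0]},{"dp":[-0.9,0,0],"delta_rot":[0,0,0]},{"dp":[-0.9,0,0],"delta_rot":[0,0,0]},{"dp":[-0.9,0,0],"delta_rot":[0,0,0]},{"dp":[-0.9,0,0],"delta_rot":[0,0,0]},{"dp":[0,0,0],"delta_rot":[0,0,0]},{"dp":[0,0,0],"delta_rot":[0,0,0]},{"dp":[0,0,0],"delta_rot":[0,0,0]}])

```text
t: 91.65
position: [411.9, -213.2, 205.2]
orientation: [-0.681, 0.733, 0.001, 0.0]
contact_force: [-0.1, -0.5, 0.5]
finger_gap: 0.999
gripper_force: 0.0
```

```bash
python3 - <<'E'
from h import *
T=st(); glasses()
p=shot("scene"); cv2.imwrite("pics/s4.png",cv2.resize(p["color"][100:320,140:440],None,fx=2.5,fy=2.5)); W=cloud(p); q=W[(W[...,0]>455)&(W[...,0]<505)&(abs(W[...,1])<50)&(W[...,2]>30)&(W[...,2]<60)]; print("handle z",q[:,2].mean())
E
```

```text
t 91.65 q [-0.13  0.12 -0.4  -0.   -1.05  0.05] TCP [ 411.9 -213.2  205.2] grasp [ 411.9 -213.2  224.2] F [-0.1 -0.5  0.5]
z [-0.001  0.001 -1.   ] y [-0.997  0.073  0.001] head 132.7 yaz 175.8
top [451. 193.] px 206 top z 104.5 ctr [ 548.1 -376.3] [57.1 56.6] ang 86.7
scene [194. 222.] px 440 top z 104.0 ctr [ 406.4 -359.7] [57.8 69.8] ang 83.8
scene [200. 254.] px 465 top z 103.0 ctr [ 555.4 -377.4] [57.7 67. ] ang 89.5
handle z 40.847195429449144
```

View pics/s4.png

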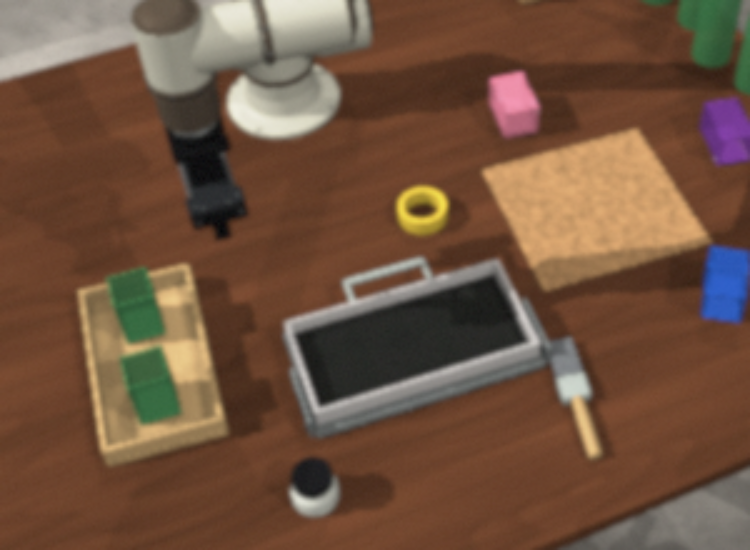

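Both tumblers stand in the crate, at (137,305) and (152,385). The tray is level, the jar, tape and brush are in place, and the arm is clear of everything.

```bash
python3 -c "
from plant import workorder
print(workorder.finish_job())"
```

```text
the job is handed in; nothing more can be done
None
```

I handed the job in, without a verdict returned: both tumblers found stood in the tray, were held at about 25° for 3.8 s and lowered level, and now stand upright in the crate, with the jar, tape and brush left alone.

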